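# Clear the offcuts, then press the grease coupler onto the tilted nipple and hold

### The arm

A 6-joint arm with a two-finger parallel gripper is mounted at the origin on the work surface. World frame = base frame: x ahead of the robot, y to its left, z up, the work surface at z = 0. Lengths are in mm, angles in rad, forces in N, time in s.
With the tool pointing down it reaches from about 300 to 775 mm from the base axis. Payload 14.6 kg.
Tool frame: the origin (TCP) lies at the very end of the fingers, on their centre line; the grasp point (between the pads) lies 19 mm behind it; z points along the fingers, y is the line along which they close (so a half turn about z gives the same grasp; the last joint's range is limited). The gripper opens to 94 mm and grips with 3 to 60 N. Pads are 16 mm wide; open, the fingers measure 119 mm over their backs; the gripper's body (75 mm by 177 mm) begins 78 mm behind the grasp point.
Start: joints at [1.224, 0.3, 1.521, -0, 1.321, -0.067], TCP at [151.887, 528.601, 205.446] pointing down, gripper open.
Joint ranges: [-3.03, 3.03], [-0.79, 2.21], [0.23, 2.52], [-1.04, 4.18], [0, 3.07], [-2.55, 2.55]. Speed limits (rad/s): [2.22, 2.22, 2.57, 3.14, 3.14, 3.14].

### API

Orientations are given as [roll, pitch, yaw] about the fixed x, y, z axes, in that order (R = Rz(yaw) Ry(pitch) Rx(roll)).
In Python, from cell import manip, camera, get_calibration gives the robot as it stands.
- The arm moves only by the tool arm_command, never from a script. Its argument "targets" is a list of rows, each an object of numbers: "hand": the opening, from -1 (shut) to 1 (fully open), so that 0 is half open; "x", "y", "z": the shift along the tool's x, y, z in m; "yaw": the turn about the tool's z in rad. In form: [{"hand": .., "x": .., "y": .., "z": .., "yaw": ..}, ...]. A call has 1 to 10 rows; each row shifts and turns the commanded pose from where the row before left it, along the tool's axes as they then stand; what a row does not reach is not made up. A row lasts 1/10 s, in which the tool goes at most 50 mm and 8.59 degrees, less where a joint would pass 70% of its speed; a pose out of reach is approached as far as the arm can. A call is refused whole if a number of a shift passes 0.05 or a number of a turn 0.15, either way. A call with a gripper value outside its range is refused whole. The fingers move at their own pace and stop on an object; "newtons" is the grip in N (left out, the last holds). Time passes only in rows, so rows that do not move let the fingers close. It gives the time, the measured TCP pose, the force, the opening and the grip force at its end, in the units of the state.
- manip.read_state(): the state, without advancing time (a new reading comes with each control period).
- camera(name): name is "side" or "top" or "wrist"; returns the picture (384x512x3 uint8, red, green, blue); there is no depth.
- get_calibration(name): a dict with "K" (3x3 intrinsics, pixels), "cam_to_world" (4x4, takes a point from camera to world coordinates). Camera axes: x right, y up, looking along -z (the intrinsics and any distortion apply to the point x, -y, -z); pixel columns grow to the right and rows downward; lengths in mm; the calibration is good to about 2 mm. A picture is of the moment at which its call begins: read the wrist's pose just before it. get_calibration takes no time and is no camera call; for the wrist camera it gives the pose at the moment of the call.
- manip.sign_off(): hands the job in; it is judged then, once.
The state is a dict: "clock": time; "joints": joint angles; "qd": joint speeds; "effort": joint torques, N m; "eef_pos": TCP position; "eef_rot": TCP orientation; "wrist_force": force on the tool from outside, world axes, zero at the start; "moment": the same for the moment, N m; "finger_gap": finger opening in mm; "finger_force": force on a finger pad.
Only numpy, scipy, OpenCV 4.12 (cv2) and the standard library are available. Lean on these libraries where they do the work, as an engineer would, in place of code of your own. Each camera call takes 0.05 s, during which the arm holds its last target. There are 200 camera calls.

### The job

The bearing block of the little turning spindle needs grease. First clear the two wooden offcuts off its foot into the open scrap bin; then take the steel grease coupler out of its wooden stand, press it squarely onto the tilted nipple until it snaps down, and keep it there: finish while you are still gripping the coupler and holding it pressed home against the nipple's spring. Leave everything else on the bench where it is.

Things in the scene. Friction and masses are not known exactly. Their poses are not given: they have to be found in the camera images.
- bearing: Fixed grey bearing block. Origin under it on the bench; z up, x away from the offcuts, y along its shaft. Foot plate 20 mm thick, x -115 to 75, y -90 to 90 mm. Housing 76 mm tall at x 0 to 72, |y| under 55 mm. Shaft 20 mm thick at height 50, x 35, y -120 to 116 mm; wooden disc 84 mm across on it at y 107. A 32 mm round boss on the housing leans 25 degrees to -x and carries the nipple.
- nipple_tip (a point): Centre of the flat end of the brass button-head nipple, which stands 26 mm out of the boss (head 14 mm across, stem 10). z points out along the nipple's axis: up, leaning 25 degrees from vertical towards the bearing's -x; y is parallel to the bearing's y. Unpressed it lies at (4, 0, 105) mm in the bearing's frame. It moves with the nipple.
- nipple (a joint): How far the nipple is pressed in along its axis, m: 0 free, 0.008 hard stop. Snap spring: it stands firm until pushed with 12 N, then gives way with a snap, and its push-back falls steadily to 5 N at the stop. Home beyond 6 mm. It springs back out and pushes the coupler off when not held.
- coupler: Loose steel grease coupler, about 0.22 kg, 119 mm long, standing mouth down in the stand. Origin: centre of the mouth rim (lower end); z up its axis. Head 30 mm across from 0 to 30 mm, its bore 20 mm across, 12 mm deep: it goes over the nipple until the bore's floor rests on the tip. Then a cone to a round grip 22 mm across from 37 to 105 mm, and an end cap 28 mm across.
- stand: Fixed pale wooden block 90 x 90 x 32 mm with one round hole 37 mm across, 22 mm deep, in which the coupler's head stands (its mouth 10 mm above the bench). Origin under its middle; z up.
- bin: Fixed open aluminium scrap bin 150 x 150 x 70 mm, walls 4 mm. Origin under its middle; z up. The bin and the stand may be on either side.
- offcut_a: Loose wooden block 46 (x) x 26 (y) x 24 (z) mm, 25 g, lying on the foot plate. Origin: centre of its underside.
- offcut_b: Loose stepped wooden block 44 (x) x 28 (y) mm, 25 g: 16 mm tall on its +x half, 30 mm tall on its -x half. Lies on the foot plate. Origin: centre of its underside.
- tumbler: Bystander, to be left alone: straight clear glass tumbler, 72 mm across, 120 mm tall.
- bowl: Bystander, to be left alone: turned pale-wood bowl, 124 mm across, 50 mm tall.
- tape: Bystander, to be left alone: paper tape roll lying flat, 100 mm across, 25 mm tall.
- sanding_block: Bystander, to be left alone: cork block 70 x 40 x 25 mm.
- screwdriver: Bystander, to be left alone: screwdriver lying on the bench, about 200 mm long.
- glue: Bystander, to be left alone: white bottle with an orange cap, 50 mm across, 130 mm tall.

How it is judged (in metres and radians):
On the way, in this order (a step that is already met when the one before it is completed fails the run):
1. both offcuts lie in the scrap bin, let go (x of offcut_a in the frame of bin between -0.075 and 0.075 m and y of offcut_a in the frame of bin between -0.075 and 0.075 m and z of offcut_a in the frame of bin between 0 and 0.065 m and contact force between the fingers and offcut_a below 0.1 N and x of offcut_b in the frame of bin between -0.075 and 0.075 m and y of offcut_b in the frame of bin between -0.075 and 0.075 m and z of offcut_b in the frame of bin between 0 and 0.065 m and contact force between the fingers and offcut_b below 0.1 N), for 0.2 s.
2. the coupler is lifted out of its stand, in the grip (height (world z) of coupler above 0.05 m and contact force between the fingers and coupler above 1 N), for 0.2 s.
3. the coupler is squarely over the nipple and has pressed it past its snap (value of joint nipple above 0.006 m and angle between the z axis of coupler and the z axis of nipple_tip, either way round below 0.14 rad and x of coupler in the frame of nipple_tip between -0.006 and 0.006 m and y of coupler in the frame of nipple_tip between -0.006 and 0.006 m and z of coupler in the frame of nipple_tip below -0.009 m and contact force between coupler and bearing above 2.5 N and contact force between the fingers and coupler above 2 N), for 0.2 s.
At the end, for the whole second after the job is handed in: Both offcuts are in the bin, let go. The coupler is over the nipple: its mouth at least 9 mm past the tip, within 6 mm of the axis each way and within 8 degrees of it; the nipple is pressed in more than 6 mm; the coupler bears on it with more than 2.5 N and the fingers still grip the coupler (all of step 1 and all of step 3); the arm keeps its last pose, push and grip.
It fails at once if another thing on the bench is moved by more than 30 mm (distance of any of tumbler, bowl, tape, sanding_block, screwdriver, glue from where it was at the start of the episode above 0.03 m).
It also fails if it takes over 67 s, if anything falls off the work surface, if the arm or the gripper's body presses on something with over 40 N, if the wrist force passes 120 N, or if a joint passes its speed limit or range.

## Working session

There is one attempt and no reset: what is moved stays moved. The work goes in short steps, Python scripts to look and compute and a tool call to move; the robot and the scene stay as the last step left them, time stands still between calls to the robot, and variables do not carry over. Pictures are saved under pics/ and viewed, at most 10 in all, crops included, and the job is handed in when it is done.

Besides the shell and the picture viewer there is one more tool, called after ">>>" by a JSON object that holds its "name" and its "arguments", one argument or row to a line. arm_command: Moves the arm, as the interface text tells. Its arguments: {"type":"object","properties":{"targets":{"type":"array"},"newtons":{"type":"number"}},"required":["targets"]}

```bash
mkdir -p pics; cat > a.py <<'E'
import cv2,numpy as np
from cell import manip,camera,get_calibration
def shot(n,f):
    im=camera(n); cv2.imwrite('pics/'+f,im[:,:,::-1]); return im
E
python3 - <<'E'
from a import *
for n in('side','top'):
    shot(n,n+'0.png');c=get_calibration(n);print(n,{k:np.round(v,3).tolist() if hasattr(v,'__len__') else v for k,v in c.items()})
print(get_calibration('wrist')); print(manip.read_state())
a=cv2.imread('pics/top0.png');cv2.imwrite('pics/top0b.png',cv2.resize(a,(800,600)))
E
```

```text
side {'K': [[426.619, 0.0, 251.587], [0.0, 426.619, 190.148], [0.0, 0.0, 1.0]], 'cam_to_world': [[0.98, 0.146, -0.136, 455.966], [-0.198, 0.637, -0.745, -817.087], [-0.022, 0.757, 0.653, 779.514], [0.0, 0.0, 0.0, 1.0]]}
top {'K': [[493.83, 0.0, 255.432], [0.0, 493.83, 197.2], [0.0, 0.0, 1.0]], 'cam_to_world': [[0.018, 0.981, -0.192, 299.68], [-1.0, 0.019, -0.001, -11.2], [0.003, 0.192, 0.981, 1642.086], [0.0, 0.0, 0.0, 1.0]]}
{'K': array([[334.25735041,   0.        , 256.18037171],
       [  0.        , 334.25735041, 191.37389308],
       [  0.        ,   0.        ,   1.        ]]), 'cam_to_world': array([[ 2.76151275e-01, -9.34152755e-01, -2.26051110e-01,
         8.71873756e+01],
       [ 9.61113432e-01,  2.68110260e-01,  6.61654014e-02,
         5.47690155e+02],
       [-1.20197022e-03, -2.35532418e-01,  9.71865750e-01,
         3.83766388e+02],
       [ 0.00000000e+00,  0.00000000e+00,  0.00000000e+00,
         1.00000000e+00]])}
{'clock': 0.1, 'joints': array([ 1.22439609e+00,  3.00437639e-01,  1.52154474e+00,  3.81046572e-05,
        1.32068460e+00, -6.65615959e-02]), 'qd': array([-1.28450004e-03, -6.86491097e-04, -2.32874935e-03, -8.38084250e-04,
       -4.60231196e-04,  9.33161108e-05]), 'effort': array([ 2.11102400e-03, -5.32650197e+01, -3.53278148e+01,  7.08786445e-02,
        2.35961471e-02, -6.66347387e-05]), 'eef_pos': array([151.80068448, 528.38417604, 204.92005349]), 'eef_rot': array([-3.14052316e+00, -1.08283353e-04,  2.86174450e+00]), 'wrist_force': array([ 0.10183548,  0.20139217, -0.08853678]), 'moment': array([-0.02652279, -0.0142744 ,  0.02148558]), 'finger_force': 0.0, 'finger_gap': 94.16049641168145}
```

View pics/top0b.png

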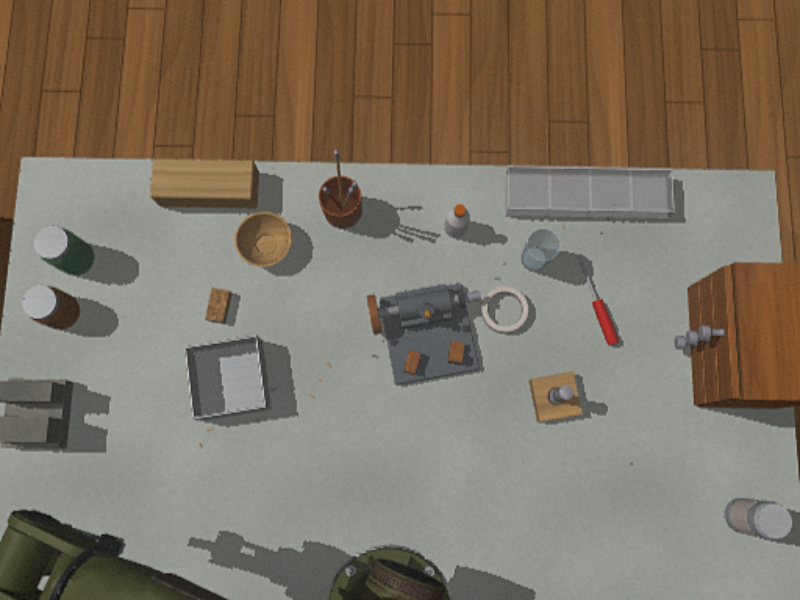

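View pics/side0.png

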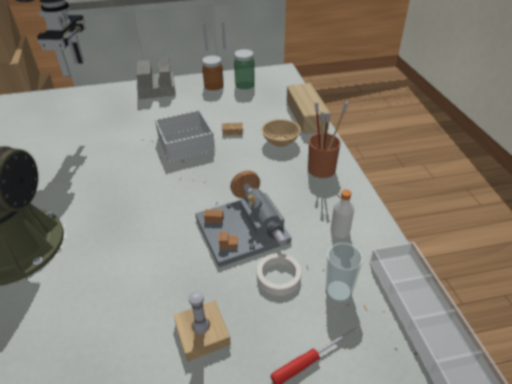

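The top view (800x600) shows the bin centre at about (228,377) and the bearing foot's near corners at (397,384) and (481,370). The offcuts are at (412,362) and (457,352), the nipple at (428,312), and the stand at (556,397) with the coupler top at (565,393). Bearing -x points towards the robot.

```bash
cat >> a.py <<'E'
def ray(cal,u,v):
    T=cal['cam_to_world'];K=cal['K']
    d=T[:3,:3]@np.array([(u-K[0,2])/K[0,0],-(v-K[1,2])/K[1,1],-1]);return T[:3,3],d/np.linalg.norm(d)
def onz(cal,u,v,z):
    o,d=ray(cal,u,v);return o+d*(z-o[2])/d[2]
def two(c1,p1,c2,p2):
    (a,d),(b,e)=ray(c1,*p1),ray(c2,*p2)
    s=np.linalg.lstsq(np.c_[d,-e],b-a,rcond=None)[0];P,Q=a+d*s[0],b+e*s[1];return (P+Q)/2,np.linalg.norm(P-Q)
def blobs(im,lo,hi,amin=15):
    m=cv2.inRange(cv2.cvtColor(im,cv2.COLOR_RGB2HSV),lo,hi)
    n,l,s,c=cv2.connectedComponentsWithStats(m);return [(c[i].round(1),s[i]) for i in range(1,n) if s[i,4]>=amin],m
E
python3 - <<'E'
from a import *
c=get_calibration('top')
for n,u,v,z in [('bin',228,377,40),('binTL',187,347,70),('binTR',262,337,70),('binBR',268,409,70),('binBL',193,419,70),('foot nl',397,384,20),('foot nr',481,370,20),('offL',412,362,44),('offR',457,352,44),('nip',428,312,105),('stTL',530,380,32),('stTR',576,373,32),('stBR',583,415,32),('stBL',538,422,32),('coup top',565,393,129),('screw',615,345,10)]:
    print(n,onz(c,u/1.5625,v/1.5625,z).round(0))
E
```

```text
bin [461. 343.  40.]
binTL [518. 424.  70.]
binTR [542. 271.  70.]
binBR [395. 251.  70.]
binBL [372. 402.  70.]
foot nl [455.  -8.  20.]
foot nr [ 488. -185.   20.]
offL [499. -39.  44.]
offR [ 522. -132.   44.]
nip [594. -69. 105.]
stTL [ 467. -286.   32.]
stTR [ 484. -383.   32.]
stBR [ 397. -395.   32.]
stBL [ 381. -301.   32.]
coup top [ 433. -338.  129.]
screw [ 548. -473.   10.]
```

>>> {"name": "arm_command", "arguments": {
  "targets": [
    {"hand": 1,"x": -0.036,"y": -0.032,"z": 0,"yaw": 0},
    {"hand": 1,"x": -0.036,"y": -0.032,"z": 0,"yaw": 0},
    {"hand": 1,"x": -0.036,"y": -0.032,"z": 0,"yaw": 0},
    {"hand": 1,"x": -0.036,"y": -0.032,"z": 0,"yaw": 0},
    {"hand": 1,"x": -0.036,"y": -0.032,"z": 0,"yaw": 0},
    {"hand": 1,"x": -0.036,"y": -0.032,"z": 0,"yaw": 0},
    {"hand": 1,"x": -0.036,"y": -0.032,"z": 0,"yaw": 0},
    {"hand": 1,"x": -0.036,"y": -0.032,"z": 0,"yaw": 0},
    {"hand": 1,"x": -0.036,"y": -0.032,"z": 0,"yaw": 0},
    {"hand": 1,"x": -0.036,"y": -0.032,"z": 0,"yaw": 0}
  ]
}}

```text
clock: 1.1
eef_pos: [410.1, 119.7, 205.5]
eef_rot: [3.141, 0.0, 2.862]
wrist_force: [0.8, 0.2, 0.9]
finger_gap: 94.2
finger_force: 0.0
```

>>> {"name": "arm_command", "arguments": {
  "targets": [
    {"hand": 1,"x": -0.036,"y": -0.032,"z": 0,"yaw": 0},
    {"hand": 1,"x": -0.036,"y": -0.032,"z": 0,"yaw": 0},
    {"hand": 1,"x": -0.036,"y": -0.032,"z": 0,"yaw": 0},
    {"hand": 1,"x": -0.036,"y": -0.032,"z": 0,"yaw": 0},
    {"hand": 1,"x": -0.036,"y": -0.03,"z": 0,"yaw": 0},
    {"hand": 1,"x": 0,"y": 0,"z": 0,"yaw": 0.149},
    {"hand": 1,"x": 0,"y": 0,"z": 0,"yaw": 0.149},
    {"hand": 1,"x": 0,"y": 0,"z": 0,"yaw": 0.149},
    {"hand": 1,"x": 0,"y": 0,"z": 0,"yaw": 0.149},
    {"hand": 1,"x": 0,"y": 0,"z": 0,"yaw": 0.149}
  ]
}}

```text
clock: 2.1
eef_pos: [538.7, -80.0, 205.1]
eef_rot: [-3.141, -0.001, 2.111]
wrist_force: [0.3, -0.1, -0.1]
finger_gap: 93.7
finger_force: 0.0
```

>>> {"name": "arm_command", "arguments": {
  "targets": [
    {"hand": 1,"x": 0,"y": 0,"z": 0,"yaw": 0.149},
    {"hand": 1,"x": 0,"y": 0,"z": 0,"yaw": 0.149},
    {"hand": 1,"x": 0,"y": 0,"z": 0,"yaw": 0.149},
    {"hand": 1,"x": 0,"y": 0,"z": 0,"yaw": 0.149},
    {"hand": 1,"x": 0,"y": 0,"z": 0,"yaw": 0.149},
    {"hand": 1,"x": 0,"y": 0,"z": 0,"yaw": 0.149},
    {"hand": 1,"x": 0,"y": 0,"z": 0,"yaw": 0.149},
    {"hand": 1,"x": 0,"y": 0,"z": 0,"yaw": 0.149},
    {"hand": 1,"x": 0,"y": 0,"z": 0,"yaw": 0.149},
    {"hand": 1,"x": 0,"y": 0,"z": 0,"yaw": 0.149}
  ]
}}

```text
clock: 3.1
eef_pos: [538.7, -79.9, 205.1]
eef_rot: [-3.141, 0.0, 0.621]
wrist_force: [-0.6, 0.9, -0.8]
finger_gap: 93.8
finger_force: 0.0
```

>>> {"name": "arm_command", "arguments": {
  "targets": [
    {"hand": 1,"x": 0,"y": 0,"z": 0,"yaw": 0.149},
    {"hand": 1,"x": 0,"y": 0,"z": 0,"yaw": 0.149},
    {"hand": 1,"x": 0,"y": 0,"z": 0,"yaw": 0.149},
    {"hand": 1,"x": 0,"y": 0,"z": 0,"yaw": 0},
    {"hand": 1,"x": 0,"y": 0,"z": 0,"yaw": 0}
  ]
}}

```text
clock: 3.6
eef_pos: [538.8, -79.9, 205.3]
eef_rot: [-3.141, 0.0, 0.184]
wrist_force: [-0.8, -0.5, 0.7]
finger_gap: 94.1
finger_force: 0.0
```

```bash
python3 - <<'E'
from a import *
s=manip.read_state();c=get_calibration('wrist');im=shot('wrist','w1.png')
np.save('w1.npy',c['cam_to_world']);np.save('K.npy',c['K']);print(s['clock'],s['eef_pos'],s['eef_rot'],s['joints'].round(2),c['cam_to_world'].round(3).tolist())
E
```

```text
3.6 [538.77914376 -79.89765167 205.25308551] [-3.14143138e+00  4.13398891e-04  1.84464057e-01] [-0.21  0.29  1.54 -0.    1.32  1.17] [[0.183, 0.956, 0.23, 605.819], [-0.983, 0.178, 0.043, -67.09], [0.0, -0.234, 0.972, 384.034], [0.0, 0.0, 0.0, 1.0]]
```

View pics/w1.png

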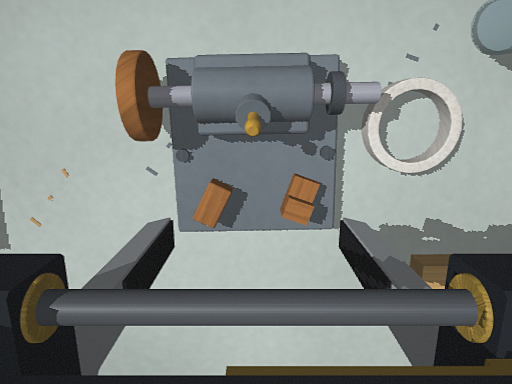

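The wrist view shows the foot's near corners at (179,231) and (340,228) and the brass nipple at about (252,122). Plain offcut a is at (213,203) and stepped offcut b at (300,199).

```bash
python3 - <<'E'
from a import *
im=cv2.imread('pics/w1.png')[:,:,::-1].copy()
c=dict(cam_to_world=np.load('w1.npy'),K=np.load('K.npy'))
b,m=blobs(im,(4,90,50),(18,255,255),40)
for ce,s in b:
    if 170<ce[0]<340 and 150<ce[1]<240:
        l=np.zeros_like(m); l[s[1]:s[1]+s[3],s[0]:s[0]+s[2]]=m[s[1]:s[1]+s[3],s[0]:s[0]+s[2]]
        cn=max(cv2.findContours(l,0,2)[0],key=cv2.contourArea)
        print(ce,s,'rect',cv2.minAreaRect(cn),'approx',cv2.approxPolyDP(cn,3,True)[:,0].tolist())
b,m=blobs(im,(18,120,80),(32,255,255),10)
for ce,s in b:
    if s[1]<200: print('brass',ce,s)
for n,u,v,z in [('nl',179,231,20),('nr',340,228,20),('fl',166,57,20),('fr',338,54,20)]: print(n,onz(c,u,v,z).round(1))
cv2.imwrite('pics/w1c.png',cv2.resize(np.hstack([im[90:235,180:330]])[:,:,::-1],None,fx=4,fy=4,interpolation=cv2.INTER_CUBIC))
E
```

```text
[299.3 199.2] [ 280  173   40   52 1316] rect ((299.90142822265625, 199.14596557617188), (31.35492515563965, 45.110084533691406), 19.98310661315918) approx [[294, 173], [280, 209], [283, 217], [306, 224], [319, 184]]
[212.4 202.9] [ 193  179   40   49 1078] rect ((212.30003356933594, 202.9000244140625), (23.702320098876953, 45.16857147216797), 26.56505012512207) approx [[214, 179], [193, 216], [211, 227], [232, 188]]
brass [252.5 124.3] [245 112  16  24 295]
nl [457.1  -4.5  20. ]
nr [ 494.6 -186.1   20. ]
fl [641.5  33.1  20. ]
fr [ 676.5 -138.9   20. ]
```

View pics/w1c.png

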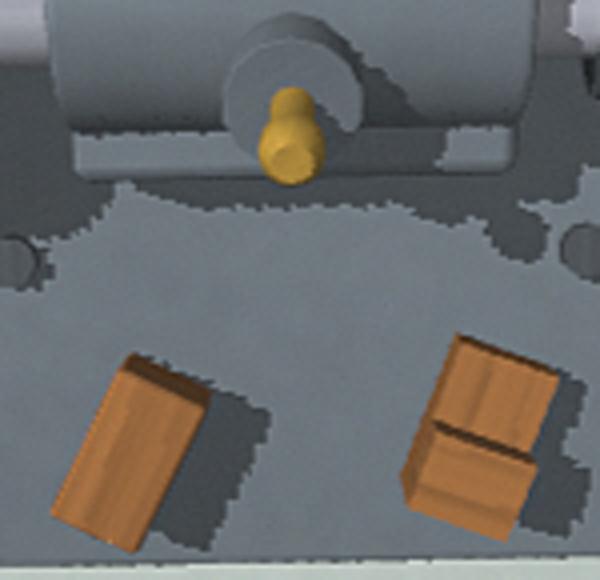

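The crop shows a's top face with corners at about (127,370), (207,406), (138,552), (52,513). Offcut b's tall half is towards the robot, with corners (435,428), (535,464), (508,541), (408,507). The nipple's flat tip is at (291,158).

```bash
python3 - <<'E'
from a import *
c=dict(cam_to_world=np.load('w1.npy'),K=np.load('K.npy'))
f=lambda x,y,z:onz(c,180+x/4-.5,90+y/4-.5,z)
A=np.array([f(x,y,44) for x,y in[(127,370),(207,406),(138,552),(52,513)]])
B=np.array([f(x,y,50) for x,y in[(435,428),(535,464),(508,541),(408,507)]])
L=np.array([f(x,y,36) for x,y in[(458,340),(558,378)]])
for n,P in(('a',A),('b',B)):
    e=[np.linalg.norm(P[i]-P[i-1]).round(1) for i in range(4)]
    ax=(P[0]+P[1]-P[2]-P[3]);print(n,P.mean(0).round(1),'edges',e,'long axis deg',np.degrees(np.arctan2(ax[1],ax[0])).round(1))
print('b far edge mid',L.mean(0),np.linalg.norm(L[0]-L[1]),'b near edge',B[2:].mean(0))
print('nip',f(291,158,105))
E
```

```text
a [502.4 -39.2  44. ] edges [np.float64(44.4), np.float64(22.8), np.float64(44.7), np.float64(25.1)] long axis deg -16.5
b [ 514.  -128.1   50. ] edges [np.float64(22.3), np.float64(27.9), np.float64(22.0), np.float64(28.1)] long axis deg -6.3
b far edge mid [ 546.16802902 -132.76195197   36.        ] 28.810408508018252 b near edge [ 503.02800098 -126.84352063   50.        ]
nip [590.95198351 -66.69602295 105.        ]
```

>>> {"name": "arm_command", "arguments": {
  "newtons": 12,
  "targets": [
    {"hand": 1,"x": 0,"y": 0,"z": 0,"yaw": 0.15},
    {"hand": 1,"x": 0,"y": 0,"z": 0,"yaw": 0.15},
    {"hand": 1,"x": 0,"y": 0,"z": 0,"yaw": 0.15},
    {"hand": 1,"x": 0,"y": 0,"z": 0,"yaw": 0.022},
    {"hand": 1,"x": -0.0235,"y": -0.0145,"z": 0.03,"yaw": 0},
    {"hand": 1,"x": -0.023,"y": -0.0145,"z": 0.03,"yaw": 0},
    {"hand": 1,"x": 0,"y": 0,"z": 0.045,"yaw": 0},
    {"hand": 1,"x": 0,"y": 0,"z": 0.045,"yaw": 0},
    {"hand": 1,"x": 0,"y": 0,"z": 0.02,"yaw": 0},
    {"hand": 1,"x": 0,"y": 0,"z": 0.009,"yaw": 0}
  ]
}}

```text
clock: 4.65
eef_pos: [501.7, -38.6, 24.5]
eef_rot: [3.141, 0.003, -0.287]
wrist_force: [0.0, -1.2, -0.1]
finger_gap: 93.9
finger_force: 0.0
```

>>> {"name": "arm_command", "arguments": {
  "targets": [
    {"hand": -1},
    {"hand": -1},
    {"hand": -1},
    {"hand": -1},
    {"hand": -1},
    {"hand": -1},
    {"hand": -1},
    {"hand": -1}
  ]
}}

```text
schema error: expected keys hand, x, y, z, yaw
```

>>> {"name": "arm_command", "arguments": {
  "targets": [
    {"hand": -1,"x": 0,"y": 0,"z": 0,"yaw": 0},
    {"hand": -1,"x": 0,"y": 0,"z": 0,"yaw": 0},
    {"hand": -1,"x": 0,"y": 0,"z": 0,"yaw": 0},
    {"hand": -1,"x": 0,"y": 0,"z": 0,"yaw": 0},
    {"hand": -1,"x": 0,"y": 0,"z": 0,"yaw": 0},
    {"hand": -1,"x": 0,"y": 0,"z": 0,"yaw": 0}
  ]
}}

```text
clock: 5.25
eef_pos: [502.9, -38.8, 26.8]
eef_rot: [-3.142, -0.001, -0.292]
wrist_force: [-0.5, 0.5, 0.6]
finger_gap: 49.7
finger_force: 0.0
```

>>> {"name": "arm_command", "arguments": {
  "targets": [
    {"hand": -1,"x": 0,"y": 0,"z": 0,"yaw": 0},
    {"hand": -1,"x": 0,"y": 0,"z": 0,"yaw": 0},
    {"hand": -1,"x": 0,"y": 0,"z": 0,"yaw": 0},
    {"hand": -1,"x": 0,"y": 0,"z": 0,"yaw": 0},
    {"hand": -1,"x": 0,"y": 0,"z": 0,"yaw": 0}
  ]
}}

```text
clock: 5.75
eef_pos: [502.7, -38.7, 26.4]
eef_rot: [3.142, 0.0, -0.292]
wrist_force: [-0.6, -0.3, 0.3]
finger_gap: 26.0
finger_force: 12.0
```

>>> {"name": "arm_command", "arguments": {
  "targets": [
    {"hand": -1,"x": 0,"y": 0,"z": -0.045,"yaw": 0},
    {"hand": -1,"x": -0.0176,"y": -0.041,"z": -0.02,"yaw": 0},
    {"hand": -1,"x": -0.0176,"y": -0.041,"z": -0.02,"yaw": 0},
    {"hand": -1,"x": -0.0176,"y": -0.041,"z": -0.01,"yaw": 0},
    {"hand": -1,"x": -0.0176,"y": -0.041,"z": 0,"yaw": 0},
    {"hand": -1,"x": -0.0176,"y": -0.041,"z": 0,"yaw": 0},
    {"hand": -1,"x": -0.0176,"y": -0.041,"z": 0,"yaw": 0},
    {"hand": -1,"x": -0.0176,"y": -0.041,"z": 0,"yaw": 0},
    {"hand": -1,"x": -0.0176,"y": -0.041,"z": 0,"yaw": 0},
    {"hand": -1,"x": -0.0176,"y": -0.041,"z": 0,"yaw": 0}
  ]
}}

```text
clock: 6.75
eef_pos: [456.7, 362.0, 121.4]
eef_rot: [3.141, 0.0, -0.292]
wrist_force: [0.7, -0.2, 0.2]
finger_gap: 25.9
finger_force: 12.0
```

>>> {"name": "arm_command", "arguments": {
  "targets": [
    {"hand": -1,"x": 0,"y": 0,"z": 0.03,"yaw": 0},
    {"hand": -1,"x": 0,"y": 0,"z": 0.03,"yaw": 0},
    {"hand": -1,"x": 0,"y": 0,"z": 0.02,"yaw": 0},
    {"hand": -0.1,"x": 0,"y": 0,"z": 0,"yaw": 0},
    {"hand": -0.1,"x": 0,"y": 0,"z": 0,"yaw": 0},
    {"hand": -0.1,"x": 0,"y": 0,"z": 0,"yaw": 0}
  ]
}}

```text
clock: 7.35
eef_pos: [458.0, 360.6, 42.9]
eef_rot: [-3.14, -0.001, -0.292]
wrist_force: [-0.3, 0.3, 0.3]
finger_gap: 41.7
finger_force: 0.0
```

>>> {"name": "arm_command", "arguments": {
  "targets": [
    {"hand": -0.1,"x": 0,"y": 0,"z": -0.04,"yaw": 0},
    {"hand": -0.1,"x": 0,"y": 0,"z": -0.04,"yaw": 0},
    {"hand": 0.5,"x": 0.0185,"y": 0.041,"z": 0,"yaw": 0},
    {"hand": 0.5,"x": 0.0185,"y": 0.041,"z": 0,"yaw": 0},
    {"hand": 0.5,"x": 0.0185,"y": 0.041,"z": 0,"yaw": 0},
    {"hand": 0.5,"x": 0.0185,"y": 0.041,"z": 0,"yaw": 0},
    {"hand": 0.5,"x": 0.0185,"y": 0.041,"z": 0,"yaw": 0},
    {"hand": 0.5,"x": 0.0185,"y": 0.041,"z": 0,"yaw": 0},
    {"hand": 0.5,"x": 0.0185,"y": 0.041,"z": 0,"yaw": 0},
    {"hand": 0.5,"x": 0.0185,"y": 0.041,"z": 0,"yaw": 0}
  ]
}}

```text
clock: 8.35
eef_pos: [505.0, 1.5, 123.0]
eef_rot: [-3.141, -0.003, -0.292]
wrist_force: [1.1, 0.4, -0.5]
finger_gap: 70.4
finger_force: 0.0
```

>>> {"name": "arm_command", "arguments": {
  "targets": [
    {"hand": 0.5,"x": 0.0185,"y": 0.041,"z": 0,"yaw": 0},
    {"hand": 0.5,"x": 0.0185,"y": 0.041,"z": 0,"yaw": 0},
    {"hand": 0.5,"x": 0.0185,"y": 0.041,"z": 0,"yaw": 0},
    {"hand": 0.5,"x": 0,"y": 0,"z": 0,"yaw": -0.15},
    {"hand": 0.5,"x": 0,"y": 0,"z": 0,"yaw": -0.011},
    {"hand": 0.5,"x": 0,"y": 0,"z": 0,"yaw": 0}
  ]
}}

```text
clock: 8.95
eef_pos: [522.5, -130.0, 122.3]
eef_rot: [3.141, -0.001, -0.134]
wrist_force: [0.7, 0.1, 0.1]
finger_gap: 70.4
finger_force: 0.0
```

>>> {"name": "arm_command", "arguments": {
  "targets": [
    {"hand": 0.5,"x": 0,"y": 0,"z": 0.04,"yaw": 0},
    {"hand": 0.5,"x": 0,"y": 0,"z": 0.035,"yaw": 0},
    {"hand": 0.5,"x": 0,"y": 0,"z": 0.021,"yaw": 0},
    {"hand": -1,"x": 0,"y": 0,"z": 0,"yaw": 0},
    {"hand": -1,"x": 0,"y": 0,"z": 0,"yaw": 0},
    {"hand": -1,"x": 0,"y": 0,"z": 0,"yaw": 0},
    {"hand": -1,"x": 0,"y": 0,"z": 0,"yaw": 0},
    {"hand": -1,"x": 0,"y": 0,"z": 0,"yaw": 0},
    {"hand": -1,"x": 0,"y": 0,"z": 0,"yaw": 0},
    {"hand": -1,"x": 0,"y": 0,"z": 0,"yaw": 0}
  ]
}}

```text
clock: 9.95
eef_pos: [522.6, -130.4, 26.1]
eef_rot: [3.141, -0.001, -0.131]
wrist_force: [-2.2, 1.4, 6.1]
finger_gap: 27.8
finger_force: 12.0
```

>>> {"name": "arm_command", "arguments": {
  "targets": [
    {"hand": -1,"x": 0,"y": 0,"z": -0.045,"yaw": 0},
    {"hand": -1,"x": -0.0123,"y": -0.0433,"z": -0.02,"yaw": 0},
    {"hand": -1,"x": -0.0123,"y": -0.0433,"z": -0.02,"yaw": 0},
    {"hand": -1,"x": -0.0123,"y": -0.0433,"z": -0.01,"yaw": 0},
    {"hand": -1,"x": -0.0123,"y": -0.0433,"z": 0,"yaw": 0},
    {"hand": -1,"x": -0.0123,"y": -0.0433,"z": 0,"yaw": 0},
    {"hand": -1,"x": -0.0123,"y": -0.0433,"z": 0,"yaw": 0},
    {"hand": -1,"x": -0.0123,"y": -0.0433,"z": 0,"yaw": 0},
    {"hand": -1,"x": -0.0123,"y": -0.0433,"z": 0,"yaw": 0},
    {"hand": -1,"x": -0.0123,"y": -0.0433,"z": 0,"yaw": 0}
  ]
}}

```text
clock: 10.95
eef_pos: [462.9, 272.3, 120.6]
eef_rot: [-3.142, -0.0, -0.131]
wrist_force: [1.2, -0.1, -0.0]
finger_gap: 27.8
finger_force: 12.0
```

>>> {"name": "arm_command", "arguments": {
  "targets": [
    {"hand": -1,"x": -0.0123,"y": -0.0433,"z": 0,"yaw": 0},
    {"hand": -1,"x": 0,"y": 0,"z": 0.03,"yaw": 0},
    {"hand": -1,"x": 0,"y": 0,"z": 0.03,"yaw": 0},
    {"hand": -1,"x": 0,"y": 0,"z": 0.015,"yaw": 0},
    {"hand": -0.1,"x": 0,"y": 0,"z": 0,"yaw": 0},
    {"hand": -0.1,"x": 0,"y": 0,"z": 0,"yaw": 0},
    {"hand": -0.1,"x": 0,"y": 0,"z": 0,"yaw": 0},
    {"hand": -0.1,"x": 0,"y": 0,"z": -0.03,"yaw": 0},
    {"hand": -0.1,"x": 0,"y": 0,"z": -0.04,"yaw": 0},
    {"hand": -0.1,"x": 0,"y": 0,"z": -0.04,"yaw": 0}
  ]
}}

```text
clock: 11.95
eef_pos: [457.1, 314.9, 158.0]
eef_rot: [-3.141, -0.001, -0.132]
wrist_force: [0.1, 0.4, 0.3]
finger_gap: 42.1
finger_force: 0.0
```

```bash
python3 - <<'E'
from a import *
im=shot('top','t2.png')
for r in blobs(im,(4,110,50),(20,255,255),8)[0]:
    if r[0][1]>180 and r[0][1]<280 and r[0][0]<380: print(r[0],r[1][4],onz(get_calibration('top'),*r[0],20).round(0))
E
```

```text
[ 34.6 198.8] 94 [598. 728.  20.]
[138.8 194.3] 213 [620. 381.  20.]
[239.  200.2] 117 [606.  45.  20.]
[273.2 200.2] 16 [608. -69.  20.]
[353.4 253.8] 560 [ 434. -334.   20.]
```

```bash
python3 - <<'E'
from a import *
c=get_calibration('wrist');im=shot('wrist','w2.png')
for r in blobs(im,(4,90,50),(18,255,255),100)[0]: print(r[0],r[1],onz(c,*r[0],20).round(0))
E
```

```text
[164.8  30.3] [ 139    0   51   63 2986] [609. 381.  20.]
[260.4 186.2] [ 246  162   30   49 1399] [455. 314.  20.]
[216.5 193.8] [ 200  169   34   51 1266] [453. 358.  20.]
```

View pics/w2.png

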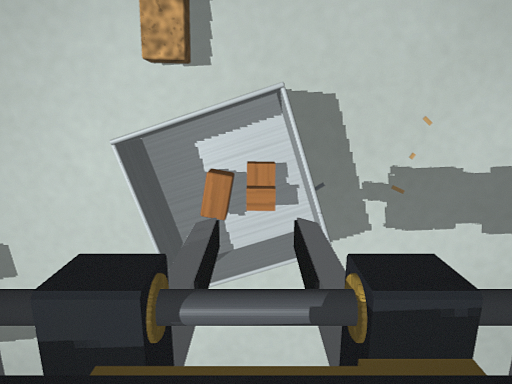

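The wrist view shows both offcuts lying free in the bin, at (217,194) and (260,186). Next is the stand.

>>> {"name": "arm_command", "arguments": {
  "targets": [
    {"hand": -0.1,"x": 0,"y": 0,"z": 0,"yaw": -0.15},
    {"hand": -0.1,"x": 0,"y": 0,"z": 0,"yaw": -0.15},
    {"hand": -0.1,"x": 0,"y": 0,"z": 0,"yaw": -0.034},
    {"hand": 0,"x": -0.0155,"y": 0.0455,"z": -0.0035,"yaw": 0},
    {"hand": 0,"x": -0.0155,"y": 0.0455,"z": -0.0035,"yaw": 0},
    {"hand": 0,"x": -0.0155,"y": 0.0455,"z": -0.0035,"yaw": 0},
    {"hand": 0,"x": -0.0155,"y": 0.0455,"z": -0.0035,"yaw": 0},
    {"hand": 0,"x": -0.0155,"y": 0.0455,"z": -0.0035,"yaw": 0},
    {"hand": 0,"x": -0.0155,"y": 0.0455,"z": -0.0035,"yaw": 0},
    {"hand": 0,"x": -0.0155,"y": 0.0455,"z": -0.0035,"yaw": 0}
  ]
}}

```text
clock: 13.05
eef_pos: [414.4, -20.6, 180.9]
eef_rot: [3.141, -0.002, 0.203]
wrist_force: [0.7, -0.1, -0.3]
finger_gap: 47.0
finger_force: 0.0
```

>>> {"name": "arm_command", "arguments": {
  "targets": [
    {"hand": 0,"x": -0.0155,"y": 0.0455,"z": -0.0035,"yaw": 0},
    {"hand": 0,"x": -0.0155,"y": 0.0455,"z": -0.0035,"yaw": 0},
    {"hand": 0,"x": -0.0155,"y": 0.0455,"z": -0.0035,"yaw": 0},
    {"hand": 0,"x": -0.0155,"y": 0.0455,"z": -0.0035,"yaw": 0},
    {"hand": 0,"x": -0.0155,"y": 0.0455,"z": -0.0035,"yaw": 0},
    {"hand": 0,"x": -0.0155,"y": 0.0455,"z": -0.0035,"yaw": 0},
    {"hand": 0,"x": -0.0155,"y": 0.0455,"z": -0.0035,"yaw": 0},
    {"hand": 0,"x": 0,"y": 0,"z": 0,"yaw": 0},
    {"hand": 0,"x": 0,"y": 0,"z": 0,"yaw": 0}
  ]
}}

```text
clock: 13.95
eef_pos: [372.3, -353.1, 204.5]
eef_rot: [3.142, -0.0, 0.201]
wrist_force: [-0.2, 0.2, 0.2]
finger_gap: 46.9
finger_force: 0.0
```

```bash
python3 - <<'E'
from a import *
c=get_calibration('wrist');im=shot('wrist','w3.png');np.save('w3.npy',c['cam_to_world'])
s=manip.read_state();print(s['clock'],s['eef_pos'],s['eef_rot'],s['joints'].round(2))
b,m=blobs(im,(8,60,80),(25,255,255),300)
for r in b:
    l=np.zeros_like(m);x,y,w,h=r[1][:4];l[y:y+h,x:x+w]=m[y:y+h,x:x+w]
    cn=cv2.convexHull(max(cv2.findContours(l,0,2)[0],key=cv2.contourArea))
    print(r[0],r[1],[(p.tolist(),onz(c,*p,32).round(1).tolist()) for p in cv2.approxPolyDP(cn,4,True)[:,0]])
E
```

```text
14.0 [ 372.60296439 -352.21071747  204.56631982] [ 3.14155406e+00 -1.76932011e-04  2.02323885e-01] [-0.83  0.22  1.63  0.    1.3   0.54]
[255.7 112.1] [ 211   68   91   91 6798] [([301, 69], [487.7, -374.9, 32.0]), ([297, 158], [400.4, -391.2, 32.0]), ([213, 157], [383.7, -304.1, 32.0]), ([211, 68], [470.8, -287.1, 32.0])]
[368.8 308.7] [355 274  24  69 845] [([359, 274], [284.1, -491.5, 32.0]), ([369, 277], [282.7, -503.8, 32.0]), ([377, 301], [254.8, -521.6, 32.0]), ([377, 334], [212.1, -534.1, 32.0]), ([370, 342], [199.7, -529.0, 32.0]), ([358, 329], [214.2, -509.8, 32.0])]
```

View pics/w3.png

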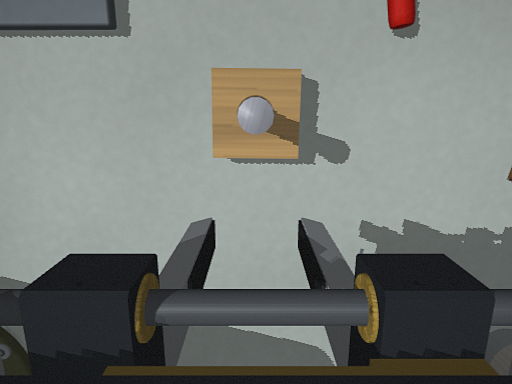

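The wrist view shows the stand square at (211..301, 68..158), with the coupler cap on its centre at (255,115). The tool can't tilt, but the hole allows about 24.5° of lean. I'll lightly grip the coupler, lean it towards bearing -x in the hole, then clamp it.

>>> {"name": "arm_command", "arguments": {
  "newtons": 3,
  "targets": [
    {"hand": 0,"x": 0.0325,"y": 0,"z": 0,"yaw": 0},
    {"hand": 0,"x": 0.032,"y": -0.001,"z": 0,"yaw": 0},
    {"hand": 0,"x": 0,"y": 0,"z": 0.03,"yaw": 0},
    {"hand": 0,"x": 0,"y": 0,"z": 0.03,"yaw": 0},
    {"hand": 0,"x": 0,"y": 0,"z": 0.03,"yaw": 0},
    {"hand": 0,"x": 0,"y": 0,"z": 0.03,"yaw": 0},
    {"hand": 0,"x": 0,"y": 0,"z": 0.012,"yaw": 0},
    {"hand": 0,"x": 0,"y": 0,"z": 0,"yaw": 0}
  ]
}}

```text
clock: 14.8
eef_pos: [435.6, -337.4, 71.7]
eef_rot: [-3.14, 0.001, 0.204]
wrist_force: [-1.0, -0.9, 0.8]
finger_gap: 46.8
finger_force: 0.0
```

>>> {"name": "arm_command", "arguments": {
  "targets": [
    {"hand": -1,"x": 0,"y": 0,"z": 0,"yaw": 0},
    {"hand": -1,"x": 0,"y": 0,"z": 0,"yaw": 0},
    {"hand": -1,"x": 0,"y": 0,"z": 0,"yaw": 0},
    {"hand": -1,"x": 0,"y": 0,"z": 0,"yaw": 0},
    {"hand": -1,"x": 0,"y": 0,"z": 0,"yaw": 0},
    {"hand": -1,"x": 0,"y": 0,"z": 0,"yaw": 0}
  ]
}}

```text
clock: 15.4
eef_pos: [435.9, -338.9, 72.9]
eef_rot: [3.141, -0.001, 0.203]
wrist_force: [-0.7, -1.0, 4.5]
finger_gap: 27.8
finger_force: 3.0
```

Gap 27.8 means the pads touch the end cap, so I'll regrip lower.

>>> {"name": "arm_command", "arguments": {
  "newtons": 3,
  "targets": [
    {"hand": -0.1,"x": 0,"y": 0,"z": 0,"yaw": 0},
    {"hand": -0.1,"x": 0,"y": 0,"z": 0,"yaw": 0},
    {"hand": -0.1,"x": 0,"y": 0,"z": 0.01,"yaw": 0},
    {"hand": -0.1,"x": 0,"y": 0,"z": 0.01,"yaw": 0},
    {"hand": -1,"x": 0,"y": 0,"z": 0,"yaw": 0},
    {"hand": -1,"x": 0,"y": 0,"z": 0,"yaw": 0},
    {"hand": -1,"x": 0,"y": 0,"z": 0,"yaw": 0},
    {"hand": -1,"x": 0,"y": 0,"z": 0,"yaw": 0},
    {"hand": -1,"x": 0,"y": 0,"z": 0,"yaw": 0},
    {"hand": -1,"x": 0,"y": 0,"z": 0,"yaw": 0}
  ]
}}

```text
clock: 16.4
eef_pos: [435.7, -338.6, 52.5]
eef_rot: [3.142, -0.0, 0.203]
wrist_force: [0.2, 0.2, -2.2]
finger_gap: 27.7
finger_force: 3.0
```

```bash
python3 - <<'E'
from a import *
im=shot('side','s3.png')
w=shot('wrist','w4.png')
a=cv2.resize(im[265:365,150:270],(600,500),interpolation=cv2.INTER_CUBIC)
cv2.imwrite('pics/s3c.png',np.hstack([a,])[:,:,::-1])
E
```

```text
(no output)
```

View pics/s3c.png

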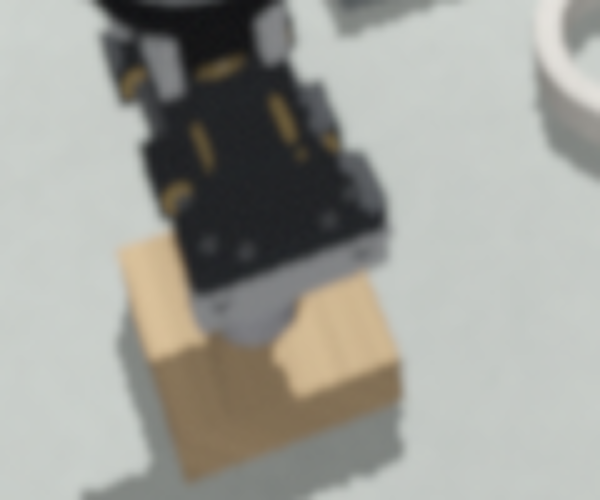

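The fingers are flush along their length, so only the end cap can be gripped. I'll hold the cap near the finger ends instead.

>>> {"name": "arm_command", "arguments": {
  "newtons": 3,
  "targets": [
    {"hand": -0.2,"x": 0,"y": 0,"z": 0,"yaw": 0},
    {"hand": -0.2,"x": 0,"y": 0,"z": 0,"yaw": 0},
    {"hand": -0.2,"x": 0,"y": 0,"z": -0.018,"yaw": 0},
    {"hand": -0.2,"x": 0,"y": 0,"z": -0.02,"yaw": 0},
    {"hand": -0.2,"x": 0,"y": 0,"z": -0.014,"yaw": 0},
    {"hand": -1,"x": 0,"y": 0,"z": 0,"yaw": 0},
    {"hand": -1,"x": 0,"y": 0,"z": 0,"yaw": 0},
    {"hand": -1,"x": 0,"y": 0,"z": 0,"yaw": 0},
    {"hand": -1,"x": 0,"y": 0,"z": 0,"yaw": 0}
  ]
}}

```text
clock: 17.4
eef_pos: [435.6, -338.6, 104.0]
eef_rot: [-3.141, 0.0, 0.203]
wrist_force: [0.7, -1.7, 3.6]
finger_gap: 28.0
finger_force: 3.0
```

>>> {"name": "arm_command", "arguments": {
  "newtons": 3,
  "targets": [
    {"hand": -1,"x": -0.006,"y": 0,"z": 0,"yaw": 0},
    {"hand": -1,"x": -0.006,"y": 0,"z": 0,"yaw": 0},
    {"hand": -1,"x": -0.006,"y": 0,"z": 0,"yaw": 0},
    {"hand": -1,"x": -0.006,"y": 0,"z": 0.001,"yaw": 0},
    {"hand": -1,"x": -0.006,"y": 0,"z": 0.001,"yaw": 0},
    {"hand": -1,"x": -0.006,"y": 0,"z": 0.001,"yaw": 0},
    {"hand": -1,"x": -0.006,"y": 0,"z": 0.001,"yaw": 0},
    {"hand": -1,"x": 0,"y": 0,"z": 0,"yaw": 0}
  ]
}}

```text
clock: 18.2
eef_pos: [393.8, -347.1, 100.1]
eef_rot: [-3.141, 0.0, 0.202]
wrist_force: [-0.5, 1.0, -2.0]
finger_gap: 27.5
finger_force: 3.0
```

```bash
python3 - <<'E'
from a import *
im=shot('side','s4.png');s=manip.read_state();print(s['eef_pos'])
a=cv2.resize(im[265:365,150:270],(480,400),interpolation=cv2.INTER_CUBIC)
w=shot('wrist','w5.png');cv2.imwrite('pics/s4c.png',np.hstack([a,cv2.resize(w[150:384,196:316],(205,400))])[:,:,::-1])
E
```

```text
[ 394.21391947 -347.05737286  100.28099837]
```

View pics/s4c.png

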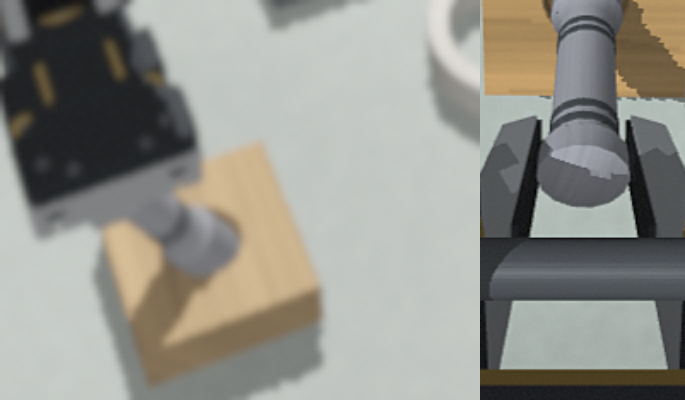

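>>> {"name": "arm_command", "arguments": {
  "newtons": 55,
  "targets": [
    {"hand": -1,"x": 0,"y": 0,"z": 0,"yaw": 0},
    {"hand": -1,"x": 0,"y": 0,"z": 0,"yaw": 0},
    {"hand": -1,"x": 0,"y": 0,"z": 0,"yaw": 0},
    {"hand": -1,"x": -0.0043,"y": 0,"z": -0.009,"yaw": 0},
    {"hand": -1,"x": -0.0043,"y": 0,"z": -0.009,"yaw": 0},
    {"hand": -1,"x": -0.0043,"y": 0,"z": -0.009,"yaw": 0},
    {"hand": -1,"x": -0.0043,"y": 0,"z": -0.009,"yaw": 0},
    {"hand": -1,"x": 0,"y": 0,"z": -0.04,"yaw": 0},
    {"hand": -1,"x": 0,"y": 0,"z": -0.04,"yaw": 0},
    {"hand": -1,"x": 0,"y": 0,"z": 0,"yaw": 0}
  ]
}}

```text
clock: 19.3
eef_pos: [378.7, -351.9, 222.3]
eef_rot: [3.134, -0.005, 0.203]
wrist_force: [0.6, -1.0, -2.5]
finger_gap: 26.1
finger_force: 55.0
```

```bash
python3 - <<'E'
from a import *
s=manip.read_state();print(s['eef_pos'],s['eef_rot'])
c=get_calibration('wrist');w=shot('wrist','w6.png');np.save('w6.npy',c['cam_to_world'])
a=cv2.resize(w[60:280,176:336],(480,660)[:2] if 0 else (436,600),interpolation=cv2.INTER_CUBIC)
cv2.imwrite('pics/w6c.png',a[:,:,::-1])
E
```

```text
[ 378.65160497 -351.92161321  222.31264418] [ 3.13399921 -0.00458587  0.20266633]
```

View pics/w6c.png

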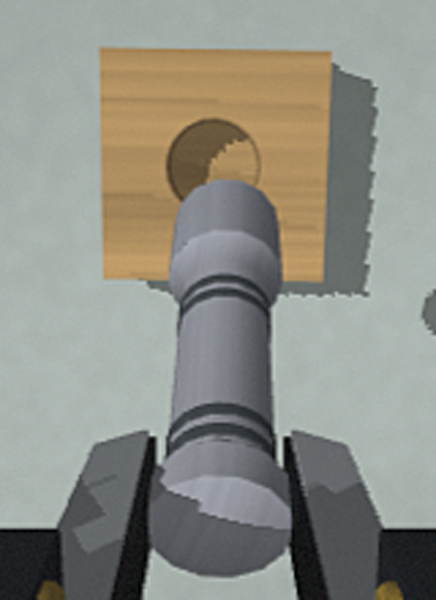

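The wrist view shows the coupler held by its cap and leaning about 22–24° along the tool's x. The mouth is roughly 46 mm ahead of the TCP and 85 mm below it, about 2 mm towards tool +y. Next I move to about 40 mm short of the nipple along its axis and measure there.

>>> {"name": "arm_command", "arguments": {
  "targets": [
    {"hand": -1,"x": 0.0203,"y": -0.0238,"z": 0,"yaw": 0},
    {"hand": -1,"x": 0.0203,"y": -0.0238,"z": 0,"yaw": 0},
    {"hand": -1,"x": 0.0203,"y": -0.0238,"z": 0,"yaw": 0},
    {"hand": -1,"x": 0.0203,"y": -0.0238,"z": 0,"yaw": 0},
    {"hand": -1,"x": 0.0203,"y": -0.0238,"z": 0,"yaw": 0},
    {"hand": -1,"x": 0.0203,"y": -0.0238,"z": 0,"yaw": 0},
    {"hand": -1,"x": 0.0203,"y": -0.0238,"z": 0,"yaw": 0},
    {"hand": -1,"x": 0.0203,"y": -0.0238,"z": 0,"yaw": 0},
    {"hand": -1,"x": 0.0203,"y": -0.0238,"z": -0.004,"yaw": 0},
    {"hand": -1,"x": 0.0203,"y": -0.0238,"z": 0,"yaw": 0}
  ]
}}

```text
clock: 20.35
eef_pos: [528.6, -75.4, 219.8]
eef_rot: [-3.141, 0.001, 0.203]
wrist_force: [0.5, -0.5, -2.7]
finger_gap: 26.1
finger_force: 55.0
```

>>> {"name": "arm_command", "arguments": {
  "targets": [
    {"hand": -1,"x": 0,"y": 0,"z": 0,"yaw": 0},
    {"hand": -1,"x": 0,"y": 0,"z": 0,"yaw": 0}
  ]
}}

```text
clock: 20.55
eef_pos: [528.1, -76.2, 219.4]
eef_rot: [-3.141, 0.002, 0.204]
wrist_force: [0.3, -0.3, -1.7]
finger_gap: 26.2
finger_force: 55.0
```

```bash
python3 - <<'E'
from a import *
s=manip.read_state();print(s['clock'],s['eef_pos'],s['eef_rot'],s['finger_gap'])
c=get_calibration('wrist');np.save('w7.npy',c['cam_to_world']);w=shot('wrist','w7.png');im=shot('side','s7.png')
A=cv2.resize(w[60:270,186:326],(400,600),interpolation=cv2.INTER_CUBIC)
B=cv2.resize(im[130:280,190:290],(400,600),interpolation=cv2.INTER_CUBIC)
cv2.imwrite('pics/c7.png',np.hstack([A,B])[:,:,::-1])
print([(r[0],r[1]) for r in blobs(w,(18,120,80),(32,255,255),10)[0]],[(r[0],r[1]) for r in blobs(im[130:280,190:290],(18,90,60),(32,255,255),3)[0]])
E
```

```text
20.55 [528.13353542 -76.24194572 219.35510911] [-3.14096316e+00  1.93328391e-03  2.03930122e-01] 26.196722039197624
[(array([260.6, 112.4]), array([253, 101,  16,  23, 266], dtype=int32)), (array([190.8, 308.3]), array([185, 273,  16,  70, 552], dtype=int32)), (array([321.4, 308.7]), array([313, 273,  15,  70, 609], dtype=int32)), (array([277. , 368.7]), array([  50,  359,  394,   16, 3988], dtype=int32))] [(array([19.7,  1.6]), array([19,  0,  3,  5, 10], dtype=int32)), (array([84.7,  1.9]), array([83,  0,  5,  4,  7], dtype=int32)), (array([86.7,  0.7]), array([86,  0,  2,  2,  3], dtype=int32)), (array([90.8,  1.9]), array([89,  1,  5,  4, 12], dtype=int32)), (array([98.,  0.]), array([97,  0,  3,  1,  3], dtype=int32)), (array([81.3,  2.7]), array([81,  2,  2,  2,  3], dtype=int32)), (array([81.8,  9.7]), array([80,  9,  4,  3,  6], dtype=int32)), (array([97.3, 10.7]), array([97, 10,  2,  2,  3], dtype=int32)), (array([61. , 68.4]), array([58, 65,  7,  8, 28], dtype=int32))]
```

View pics/c7.png

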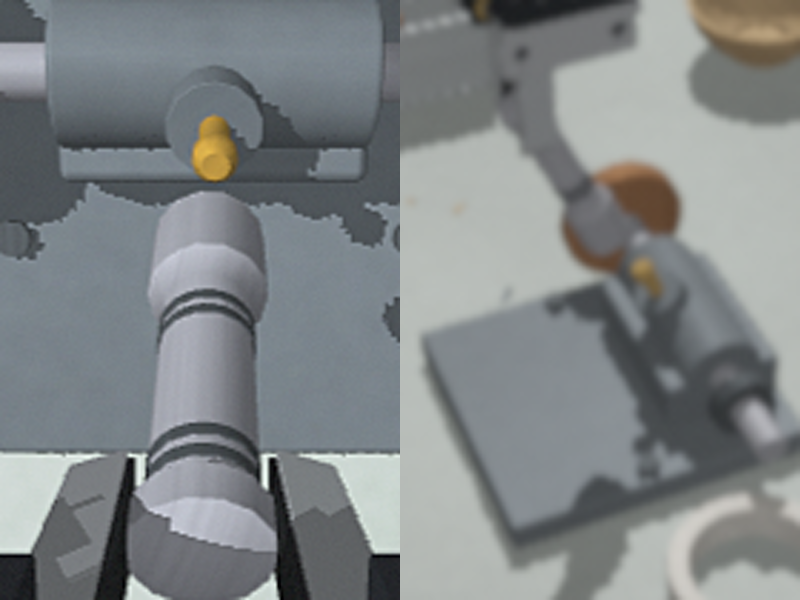

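The left half (wrist) shows the nipple tip at crop (213,163) in line with the coupler axis, whose head centre is at (209,240) and whose far outline is at v=192. The right half (side) shows the tip at about (636,262), and the head's mouth corners near (588,255) and (638,230).

```bash
python3 - <<'E'
from a import *
s=get_calibration('side');w=dict(cam_to_world=np.load('w7.npy'),K=np.load('K.npy'))
tcp=np.array([528.1,-76.2,219.4]);h=.2035
X=np.array([np.cos(h),np.sin(h),0]);Y=np.array([np.sin(h),-np.cos(h),0]);Z=np.array([0,0,1.])
rel=lambda p:np.array([(p-tcp)@X,(p-tcp)@Y,(p-tcp)@Z]).round(1)
t=onz(w,260.2,116.7,105);print('tip wrist',t.round(1),rel(t))
print('tip 2view',[x.round(1) for x in two(w,(260.2,116.7),s,(249,195.5))])
def pl(u,v,y=3.):
    o,d=ray(s,190+(u-400)/4-.4,130+v/4-.4);k=(y-(o-tcp)@Y)/(d@Y);return rel(o+d*k)
for n,u,v in [('tip',636,262),('shoulderL',565,212),('shoulderR',600,183),('mouthL',588,255),('mouthR',640,230)]: print(n,pl(u,v))
# predicted image rows of mouth top rim for tilts, cap end fixed at (-1.8,24.3)
T=w['cam_to_world'];K=w['K']
def prj(x,z,y=2.4):
    p=T[:3,:3].T@(tcp+x*X+y*Y+z*Z-T[:3,3]);return K[1,2]+K[1,1]*p[1]/p[2]
for a in (20,22,23,24,25,26):
    q=np.radians(a);m=np.array([-1.8+119*np.sin(q),24.3-119*np.cos(q)]);r=m+15*np.array([np.cos(q),np.sin(q)])
    print(a,m.round(1),'rim v',prj(*r).round(1),'capend v',prj(-1.8,24.3).round(1))
# side-image profile: grey crop around mouth
im=cv2.imread('pics/s7.png');print(im[180:200,230:256,0])
E
```

```text
tip wrist [590.6 -66.6 105. ] [  63.2    3.2 -114.4]
tip 2view [array([588.8, -66.2, 105.6]), np.float64(3.8)]
tip [  58.2    3.  -111. ]
shoulderL [ 16.    3.  -57.7]
shoulderR [ 38.   3. -44.]
mouthL [ 28.3   3.  -94.6]
mouthR [ 61.4   3.  -87.2]
20 [ 38.9 -87.5] rim v 131.0 capend v 255.5
22 [ 42.8 -86. ] rim v 126.3 capend v 255.5
23 [ 44.7 -85.2] rim v 123.9 capend v 255.5
24 [ 46.6 -84.4] rim v 121.5 capend v 255.5
25 [ 48.5 -83.6] rim v 119.1 capend v 255.5
26 [ 50.4 -82.7] rim v 116.8 capend v 255.5
[[140 108  90  91  97 104 108 111 113 118 125 128 118 101  81  63  53  50
   50  49  50  51  49  49  50  49]
 [150 120 102 102 106 110 113 113 114 117 122 122 114 105  93  74  58  52
   50  50  51  50  49  50  50  48]
 [148 118 105 107 110 112 113 114 116 118 120 116 110 107 101  86  70  62
   57  54  50  50  49  49  49  49]
 [138 109 104 108 111 114 115 116 116 117 115 112 108 105 104  99  90  81
   73  64  55  50  50  49  49  49]
 [129  99 100 106 111 114 115 116 115 114 112 110 107 106 106 106 105  99
   89  78  64  54  49  49  49  48]
 [120  87  91 102 110 112 113 112 113 110 
[... 893 characters left out ...]
69  86 100
  107 111 115 118 122 127 132 134]
 [181 174 154 122  88  64  55  55  61  65  67  64  59  54  58  73  87  98
  103 105 107 111 116 123 129 133]
 [181 179 171 152 123  91  69  57  54  53  52  50  50  51  60  74  88  95
   98  98  98  99 105 115 125 131]
 [182 181 179 170 154 131 105  85  70  62  57  52  51  52  62  75  84  88
   91  91  90  89  91 105 120 128]
 [182 182 182 179 173 161 145 126 109  96  87  78  69  65  67  74  79  80
   82  81  80  77  78  94 113 122]
 [182 182 183 183 181 177 169 158 143 133 124 113 102  89  79  74  77  77
   74  72  69  67  68  81 103 116]
 [182 182 182 182 181 178 174 167 154 145 138 131 126 116  98  81  77  75
   71  67  66  63  61  70  91 109]]
```

```bash
python3 - <<'E'
from a import *
im=cv2.cvtColor(cv2.imread('pics/w7.png'),cv2.COLOR_BGR2GRAY)
for u in (258,259): print(u,[(v,int(im[v,u])) for v in range(118,285)] if u==259 else '')
E
```

```text
258 
259 [(118, 150), (119, 151), (120, 153), (121, 157), (122, 150), (123, 63), (124, 82), (125, 79), (126, 85), (127, 144), (128, 155), (129, 151), (130, 150), (131, 150), (132, 150), (133, 150), (134, 150), (135, 151), (136, 150), (137, 151), (138, 149), (139, 149), (140, 146), (141, 148), (142, 147), (143, 146), (144, 146), (145, 170), (146, 192), (147, 187), (148, 183), (149, 181), (150, 179), (151, 175), (152, 173), (153, 170), (154, 165), (155, 162), (156, 163), (157, 161), (158, 162), (159, 163), (160, 165), (161, 86), (162, 68), (163, 76), (164, 133), (165, 169), (166, 86), (167, 65), (168, 78), (169, 128), (170, 166), (171, 160), (172, 156), (173, 157), (174, 156), (175, 155), (176, 155), (177, 155), (178, 153), (179, 155), (180, 156), (181, 154), (182, 156), (183, 155), (184, 153), (185, 154), (186, 154), (187, 153), (188, 153), (189, 154), (190, 152), (191, 151), (192, 152), (193, 151), (194, 149), (195, 151), (196, 151), (197, 151), (198, 152), (199, 151), (200, 151), (201, 149), (202, 151), (203, 152), (204, 149), (205, 152), (206, 153), (207, 135), (208, 64), (209, 73)
[... 192 characters left out ...]
 152), (227, 148), (228, 149), (229, 150), (230, 149), (231, 148), (232, 145), (233, 144), (234, 173), (235, 195), (236, 196), (237, 192), (238, 192), (239, 191), (240, 189), (241, 185), (242, 184), (243, 183), (244, 181), (245, 180), (246, 182), (247, 180), (248, 184), (249, 183), (250, 107), (251, 110), (252, 112), (253, 111), (254, 112), (255, 112), (256, 110), (257, 110), (258, 108), (259, 109), (260, 108), (261, 109), (262, 107), (263, 103), (264, 105), (265, 103), (266, 104), (267, 103), (268, 101), (269, 98), (270, 90), (271, 105), (272, 228), (273, 215), (274, 212), (275, 210), (276, 210), (277, 210), (278, 212), (279, 211), (280, 212), (281, 211), (282, 212), (283, 210), (284, 212)]
```

```bash
python3 - <<'E'
from a import *
from scipy.optimize import least_squares
w=dict(cam_to_world=np.load('w7.npy'),K=np.load('K.npy'));T=w['cam_to_world'];K=w['K']
tcp=np.array([528.1,-76.2,219.4]);h=.2035
X=np.array([np.cos(h),np.sin(h),0]);Y=np.array([np.sin(h),-np.cos(h),0]);Z=np.array([0,0,1.])
F=[(0,15,126.6),(30,15,144.6),(105,14,221.5),(119,14,233.7),(119,-14,271)]
def prj(x,z):
    p=T[:3,:3].T@(tcp+x*X+1.5*Y+z*Z-T[:3,3]);return K[1,2]+K[1,1]*p[1]/p[2]
def res(q,ex=()):
    s,c=np.sin(q[2]),np.cos(q[2])
    return [prj(q[0]-a*s+r*c,q[1]+a*c+r*s)-v for i,(a,r,v) in enumerate(F) if i not in ex]
for ex in ((),(0,),(2,),(4,)):
    o=least_squares(res,[45,-85,.4],args=(ex,));print(ex,o.x[:2].round(1),np.degrees(o.x[2]).round(1),o.fun.round(1))
    J=np.linalg.inv(o.jac.T@o.jac);print(np.sqrt(np.diag(J)).round(2))
    m=np.array([o.x[0]-63.2,o.x[1]+114.4]);print('mouth from tip: along',(m@[-.4226,.9063]).round(1),'perp',(m@[.9063,.4226]).round(1))
E
```

```text
() [ 42.7 -98. ] 25.1 [-0.4  1.2 -3.5  2.9 -0.3]
[0.68 2.81 0.01]
mouth from tip: along 23.5 perp -11.7
(0,) [ 43.2 -97.7] 25.4 [ 0.7 -3.4  3.  -0.4]
[1.09 2.83 0.02]
mouth from tip: along 23.6 perp -11.1
(2,) [ 42.6 -92.3] 22.9 [-0.3  0.3 -0.1  0. ]
[0.66 2.96 0.02]
mouth from tip: along 28.8 perp -9.4
(4,) [  43.  -132.1] 33.1 [-1.3  2.2 -2.8  2. ]
[ 0.88 20.67  0.09]
mouth from tip: along -7.5 perp -25.8
```

>>> {"name": "arm_command", "arguments": {
  "targets": [
    {"hand": -1,"x": 0.004,"y": 0.0004,"z": 0.002,"yaw": 0},
    {"hand": -1,"x": 0.004,"y": 0.0004,"z": 0.004,"yaw": 0},
    {"hand": -1,"x": 0.004,"y": 0,"z": 0.005,"yaw": 0},
    {"hand": -1,"x": 0.0037,"y": 0,"z": 0.005,"yaw": 0},
    {"hand": -1,"x": 0,"y": 0,"z": 0,"yaw": 0},
    {"hand": -1,"x": 0,"y": 0,"z": 0,"yaw": 0}
  ]
}}

```text
clock: 21.25
eef_pos: [544.1, -74.1, 204.2]
eef_rot: [-3.141, 0.0, 0.203]
wrist_force: [0.2, -0.4, -2.4]
finger_gap: 26.4
finger_force: 55.0
```

```bash
python3 - <<'E'
from a import *
s=manip.read_state();print(s['clock'],s['eef_pos'],s['eef_rot'],s['wrist_force'])
c=get_calibration('wrist');np.save('w8.npy',c['cam_to_world']);w=shot('wrist','w8.png');im=shot('side','s8.png')
print([(r[0],r[1]) for r in blobs(w[:200],(18,120,80),(32,255,255),5)[0]])
h=cv2.cvtColor(im,cv2.COLOR_RGB2HSV)
print('S');[print(v,h[v,228:266,1].tolist()) for v in range(178,210)]
E
```

```text
21.25 [544.12151914 -74.10523373 204.19378953] [-3.14142530e+00  4.84140838e-04  2.02908665e-01] [ 0.23601687 -0.43956549 -2.38199893]
[(array([259. , 123.2]), array([254, 119,  11,   8,  70], dtype=int32)), (array([ 68.2, 174.4]), array([ 66, 171,   5,   8,  13], dtype=int32))]
S
178 [7, 7, 5, 9, 16, 33, 34, 10, 7, 7, 9, 11, 11, 10, 13, 9, 12, 44, 64, 74, 91, 111, 122, 124, 124, 124, 124, 124, 123, 112, 66, 25, 9, 7, 8, 7, 7, 7]
179 [7, 7, 7, 11, 34, 70, 69, 25, 5, 9, 11, 12, 10, 10, 11, 12, 3, 13, 22, 28, 44, 79, 112, 121, 126, 122, 125, 125, 122, 122, 90, 42, 13, 7, 7, 7, 7, 8]
180 [7, 7, 7, 20, 61, 100, 94, 50, 8, 8, 7, 10, 11, 14, 12, 12, 9, 7, 4, 6, 14, 49, 97, 121, 124, 125, 125, 128, 126, 123, 107, 55, 18, 7, 7, 8, 7, 7]
181 [6, 6, 9, 33, 84, 117, 113, 81, 34, 6, 11, 14, 12, 15, 15, 12, 11, 7, 8, 6, 6, 28, 75, 113, 124, 125, 125, 124, 126, 126, 110, 62, 20, 9, 7, 7, 8, 7]
182 [7, 7, 13, 48, 100, 121, 122, 107, 72, 23, 3, 13, 12, 15, 14, 13, 10, 9, 9, 8, 6, 13, 49, 93, 118, 125, 128, 126, 126, 123, 112, 60, 19, 9, 7, 8, 7, 7]
183 [7, 7, 19, 64, 111, 123, 124, 118, 98, 52, 10, 
[... 3310 characters left out ...]
, 19, 22, 21, 21, 15, 9, 11, 17, 20, 21, 23, 20, 24, 22, 22, 20, 20, 20]
206 [21, 18, 20, 21, 22, 22, 23, 20, 20, 23, 23, 21, 21, 18, 23, 23, 21, 20, 19, 20, 20, 20, 19, 19, 22, 21, 21, 20, 22, 21, 23, 21, 22, 23, 22, 20, 20, 20]
207 [21, 23, 23, 22, 22, 23, 21, 23, 23, 23, 20, 20, 21, 18, 22, 21, 21, 22, 20, 20, 21, 21, 23, 21, 19, 21, 22, 21, 22, 21, 19, 23, 23, 21, 19, 20, 22, 20]
208 [19, 23, 21, 21, 19, 20, 21, 21, 22, 19, 23, 23, 21, 18, 18, 20, 22, 22, 19, 20, 18, 20, 19, 21, 20, 23, 22, 22, 22, 19, 19, 22, 21, 21, 19, 19, 20, 20]
209 [20, 21, 20, 20, 20, 20, 20, 22, 21, 25, 20, 23, 21, 23, 22, 25, 25, 22, 20, 20, 20, 20, 21, 19, 20, 24, 20, 20, 23, 20, 22, 22, 21, 21, 20, 21, 20, 18]
```

```bash
python3 - <<'E'
from a import *
s=get_calibration('side');T=s['cam_to_world'];K=s['K']
h=.2025;X=np.array([np.cos(h),np.sin(h),0]);Y=np.array([np.sin(h),-np.cos(h),0]);Z=np.array([0,0,1.])
def prj(P):
    p=T[:3,:3].T@(P-T[:3,3]);return np.array([K[0,2]-K[0,0]*p[0]/p[2],K[1,2]+K[1,1]*p[1]/p[2]])
tip=np.array([590.6,-66.8,105]);n=lambda a:-np.sin(a)*X+np.cos(a)*Z
pp=lambda a:np.cos(a)*X+np.sin(a)*Z
a=np.radians(25);t=np.linspace(0,2*np.pi,60)
circ=lambda c,r,a:np.array([prj(c+r*(np.cos(k)*pp(a)+np.sin(k)*Y)) for k in t])
C=circ(tip,7,a);print('tip c',prj(tip).round(1),'disc cols',C[:,0].min().round(1),C[:,0].max().round(1),'rows',C[:,1].min().round(1),C[:,1].max().round(1))
S=circ(tip-15*n(a),5,a);print('stem mid at 15 down',prj(tip-15*n(a)).round(1),S[:,0].min().round(1),S[:,0].max().round(1))
print('px per mm: X',(prj(tip+X)-prj(tip)).round(2),'Y',(prj(tip+Y)-prj(tip)).round(2),'n',(prj(tip+n(a))-prj(tip)).round(2),'p',(prj(tip+pp(a))-prj(tip)).round(2))
tcp=np.array([544.1,-74.1,204.2])
for ta,m in ((23,(42.6,-92.3)),(23,(43.5,-90)),(24.4,(47.3,-84)),(23,(45.5,-90))):
    q=np.radians(ta);M=tcp+m[0]*X+2.4*Y+m[1]*Z;C=circ(M,15,q)
    # silhouette offsets: centre line & edge lines at row 186
    c0,c1=prj(M),prj(M+30*n(q));k=(c0[0]-c1[0])/(c0[1]-c1[1])
    e=C[:,0]-k*C[:,1]
    print(ta,m,'mouth px',c0.round(1),'slope',k.round(2),'edges@186',(e.min()+k*186).round(1),(e.max()+k*186).round(1),'centre',(c0[0]+k*(186-c0[1])).round(1),'lowest row',C[:,1].max().round(1),'at col',C[C[:,1].argmax(),0].round(1))
E
```

```text
tip c [250.6 195.7] disc cols 247.9 253.3 rows 193.3 198.1
stem mid at 15 down [253.2 199.2] 251.3 255.1
px per mm: X [ 0.39 -0.12] Y [0.16 0.25] n [-0.17 -0.24] p [ 0.35 -0.24]
23 (42.6, -92.3) mouth px [248.9 194.1] slope 0.66 edges@186 236.0 251.1 centre 243.5 lowest row 199.3 at col 246.9
23 (43.5, -90) mouth px [249.2 193.3] slope 0.65 edges@186 236.9 252.0 centre 244.4 lowest row 198.4 at col 247.2
24.4 (47.3, -84) mouth px [250.6 190.9] slope 0.7 edges@186 239.4 254.9 centre 247.2 lowest row 196.1 at col 248.7
23 (45.5, -90) mouth px [250. 193.] slope 0.65 edges@186 237.8 252.9 centre 245.4 lowest row 198.2 at col 248.0
```

>>> {"name": "arm_command", "arguments": {
  "targets": [
    {"hand": -1,"x": 0,"y": 0,"z": 0.003,"yaw": 0},
    {"hand": -1,"x": 0.0007,"y": 0,"z": 0.0033,"yaw": 0},
    {"hand": -1,"x": 0.0008,"y": 0,"z": 0.0018,"yaw": 0},
    {"hand": -1,"x": 0,"y": 0,"z": 0,"yaw": 0},
    {"hand": -1,"x": 0,"y": 0,"z": 0,"yaw": 0}
  ]
}}

```text
clock: 21.85
eef_pos: [545.6, -73.8, 196.3]
eef_rot: [-3.142, 0.0, 0.203]
wrist_force: [-0.7, 0.4, -1.3]
finger_gap: 26.4
finger_force: 55.0
```

>>> {"name": "arm_command", "arguments": {
  "targets": [
    {"hand": -1,"x": 0.0008,"y": 0,"z": 0.0018,"yaw": 0},
    {"hand": -1,"x": 0,"y": 0,"z": 0,"yaw": 0},
    {"hand": -1,"x": 0,"y": 0,"z": 0,"yaw": 0}
  ]
}}

```text
clock: 22.15
eef_pos: [546.4, -73.7, 194.5]
eef_rot: [-3.142, 0.0, 0.203]
wrist_force: [0.1, -0.0, -1.0]
finger_gap: 26.2
finger_force: 55.0
```

>>> {"name": "arm_command", "arguments": {
  "targets": [
    {"hand": -1,"x": 0.0008,"y": 0,"z": 0.0018,"yaw": 0},
    {"hand": -1,"x": 0,"y": 0,"z": 0,"yaw": 0},
    {"hand": -1,"x": 0,"y": 0,"z": 0,"yaw": 0}
  ]
}}

```text
clock: 22.45
eef_pos: [547.2, -73.5, 192.7]
eef_rot: [-3.142, 0.0, 0.203]
wrist_force: [-0.3, 1.6, -2.4]
finger_gap: 26.3
finger_force: 55.0
```

>>> {"name": "arm_command", "arguments": {
  "targets": [
    {"hand": -1,"x": 0.0008,"y": 0,"z": 0.0018,"yaw": 0},
    {"hand": -1,"x": 0,"y": 0,"z": 0,"yaw": 0},
    {"hand": -1,"x": 0,"y": 0,"z": 0,"yaw": 0}
  ]
}}

```text
clock: 22.75
eef_pos: [547.9, -73.4, 190.9]
eef_rot: [-3.142, 0.0, 0.203]
wrist_force: [0.0, 0.2, -2.2]
finger_gap: 26.4
finger_force: 55.0
```

```bash
python3 - <<'E'
from a import *
s=manip.read_state();print(s['clock'],s['eef_pos'],s['eef_rot'],s['wrist_force'],s['moment'])
w=shot('wrist','w9.png');im=shot('side','s9.png')
print([(r[0],r[1]) for r in blobs(w[:200],(18,120,80),(32,255,255),5)[0]])
h=cv2.cvtColor(im,cv2.COLOR_RGB2HSV)
[print(v,h[v,236:262,1].tolist()) for v in range(182,208)]
E
```

```text
22.75 [547.942353   -73.35360003 190.85477506] [-3.14152971e+00  2.14976846e-04  2.02794564e-01] [ 1.70613421e-03  1.75410149e-01 -2.23403286e+00] [-0.05287352  0.16206086 -0.0328306 ]
[(array([259. , 125.6]), array([255, 125,   9,   2,  16], dtype=int32)), (array([ 61.1, 178.6]), array([ 60, 177,   4,   4,  10], dtype=int32))]
182 [26, 5, 9, 11, 11, 9, 11, 12, 11, 9, 17, 43, 61, 81, 105, 122, 126, 125, 125, 126, 126, 125, 113, 62, 19, 7]
183 [50, 13, 10, 9, 9, 9, 9, 10, 11, 12, 3, 14, 21, 38, 70, 103, 121, 125, 128, 126, 126, 127, 109, 57, 17, 7]
184 [79, 30, 8, 10, 12, 10, 10, 11, 12, 12, 8, 5, 4, 12, 36, 74, 112, 124, 126, 126, 123, 122, 104, 49, 13, 7]
185 [104, 66, 20, 8, 11, 14, 12, 14, 12, 12, 10, 9, 6, 6, 14, 45, 90, 117, 126, 126, 123, 125, 95, 36, 10, 6]
186 [120, 103, 59, 13, 7, 12, 12, 14, 14, 13, 10, 11, 8, 6, 6, 20, 66, 106, 120, 122, 122, 115, 75, 24, 8, 7]
187 [124, 114, 90, 45, 7, 9, 14, 11, 10, 12, 9, 11, 10, 10, 6, 9, 43, 78, 92, 91, 90, 84, 51, 16, 7, 7]
188 [126, 121, 105, 61, 12, 8, 10, 10, 9, 9, 9, 11, 11, 10, 8, 7, 19, 37, 42, 39, 35, 35, 24, 10, 7, 7]
189 [12
[... 1276 characters left out ...]
4, 5, 17, 54, 95, 113, 93, 47, 4, 17, 19, 22, 21, 20]
202 [14, 15, 19, 22, 20, 21, 21, 21, 19, 19, 20, 19, 19, 14, 5, 23, 68, 104, 96, 51, 5, 17, 19, 21, 20, 19]
203 [23, 23, 20, 20, 22, 21, 19, 20, 19, 20, 22, 21, 20, 20, 17, 2, 38, 80, 73, 31, 7, 19, 22, 22, 22, 23]
204 [23, 23, 20, 23, 23, 21, 21, 22, 20, 19, 20, 19, 21, 22, 20, 15, 8, 34, 27, 3, 18, 20, 23, 21, 23, 20]
205 [20, 20, 23, 20, 21, 23, 22, 20, 21, 20, 20, 21, 23, 22, 20, 21, 12, 6, 8, 17, 20, 21, 23, 20, 21, 22]
206 [20, 20, 23, 24, 21, 22, 23, 21, 21, 20, 19, 20, 20, 20, 19, 22, 21, 18, 19, 22, 22, 21, 20, 21, 22, 21]
207 [23, 20, 20, 20, 21, 22, 22, 24, 21, 21, 20, 19, 19, 21, 22, 21, 22, 21, 22, 21, 19, 23, 22, 23, 23, 21]
```

>>> {"name": "arm_command", "arguments": {
  "targets": [
    {"hand": -1,"x": 0.0,"y": 0,"z": 0.0022,"yaw": 0},
    {"hand": -1,"x": 0,"y": 0,"z": 0,"yaw": 0},
    {"hand": -1,"x": 0,"y": 0,"z": 0,"yaw": 0}
  ]
}}

```text
clock: 23.15
eef_pos: [547.9, -73.3, 188.7]
eef_rot: [-3.142, 0.0, 0.203]
wrist_force: [-0.0, -0.1, -1.5]
finger_gap: 26.3
finger_force: 55.0
```

>>> {"name": "arm_command", "arguments": {
  "targets": [
    {"hand": -1,"x": 0.0008,"y": 0,"z": 0.0018,"yaw": 0},
    {"hand": -1,"x": 0,"y": 0,"z": 0,"yaw": 0},
    {"hand": -1,"x": 0,"y": 0,"z": 0,"yaw": 0}
  ]
}}

```text
clock: 23.45
eef_pos: [548.8, -73.2, 186.9]
eef_rot: [-3.142, 0.0, 0.203]
wrist_force: [-0.6, -0.2, -1.6]
finger_gap: 26.6
finger_force: 55.0
```

>>> {"name": "arm_command", "arguments": {
  "targets": [
    {"hand": -1,"x": 0.0008,"y": 0,"z": 0.0018,"yaw": 0},
    {"hand": -1,"x": 0,"y": 0,"z": 0,"yaw": 0},
    {"hand": -1,"x": 0,"y": 0,"z": 0,"yaw": 0}
  ]
}}

```text
clock: 23.75
eef_pos: [549.5, -73.0, 185.1]
eef_rot: [-3.142, 0.0, 0.203]
wrist_force: [0.1, -0.8, -3.0]
finger_gap: 26.4
finger_force: 55.0
```

>>> {"name": "arm_command", "arguments": {
  "targets": [
    {"hand": -1,"x": 0.0008,"y": 0,"z": 0.0018,"yaw": 0},
    {"hand": -1,"x": 0,"y": 0,"z": 0,"yaw": 0},
    {"hand": -1,"x": 0,"y": 0,"z": 0,"yaw": 0}
  ]
}}

```text
clock: 24.05
eef_pos: [550.3, -72.9, 183.3]
eef_rot: [-3.142, 0.0, 0.203]
wrist_force: [-0.1, 0.1, -2.4]
finger_gap: 26.0
finger_force: 55.0
```

>>> {"name": "arm_command", "arguments": {
  "targets": [
    {"hand": -1,"x": 0.0008,"y": 0,"z": 0.0018,"yaw": 0},
    {"hand": -1,"x": 0,"y": 0,"z": 0,"yaw": 0},
    {"hand": -1,"x": 0,"y": 0,"z": 0,"yaw": 0}
  ]
}}

```text
clock: 24.35
eef_pos: [551.1, -72.7, 181.5]
eef_rot: [-3.142, 0.0, 0.203]
wrist_force: [0.2, 0.3, -1.2]
finger_gap: 26.5
finger_force: 55.0
```

```bash
python3 - <<'E'
from a import *
w=shot('wrist','w10.png');im=shot('side','s10.png')
print([(r[0],r[1]) for r in blobs(w[:200],(18,120,80),(32,255,255),3)[0]])
h=cv2.cvtColor(im,cv2.COLOR_RGB2HSV)
[print(v,h[v,238:262,1].tolist(),im[v,244:262,1].tolist()) for v in range(186,208)]
g=cv2.cvtColor(w,cv2.COLOR_RGB2GRAY);print([int(g[v,259]) for v in range(110,150)])
E
```

```text
[(array([ 57.4, 184.1]), array([ 55, 182,   6,   6,  14], dtype=int32))]
186 [33, 5, 9, 9, 11, 9, 13, 11, 12, 11, 10, 6, 8, 36, 72, 106, 121, 121, 121, 117, 77, 24, 9, 7] [98, 88, 83, 87, 101, 118, 120, 107, 90, 78, 74, 72, 71, 71, 88, 132, 171, 187]
187 [60, 16, 8, 10, 10, 13, 11, 15, 12, 11, 10, 8, 6, 12, 38, 72, 89, 91, 89, 84, 50, 15, 7, 7] [87, 82, 83, 88, 103, 121, 130, 125, 109, 91, 81, 80, 79, 81, 105, 147, 177, 188]
188 [93, 52, 9, 6, 12, 12, 13, 12, 11, 11, 9, 8, 8, 4, 14, 32, 41, 39, 38, 39, 22, 10, 7, 7] [79, 80, 86, 93, 104, 118, 130, 134, 124, 108, 100, 100, 97, 101, 124, 159, 181, 189]
189 [116, 90, 46, 7, 10, 13, 12, 12, 11, 7, 9, 11, 8, 8, 6, 4, 4, 0, 2, 2, 4, 6, 7, 8] [81, 86, 93, 101, 107, 115, 126, 132, 128, 121, 121, 121, 119, 120, 133, 157, 175, 186]
190 [124, 110, 76, 20, 9, 12, 11, 13, 12, 9, 9, 11, 8, 8, 8, 8, 10, 13, 15, 15, 13, 11, 8, 7] [90, 96, 103, 108, 110, 115, 122, 127, 124, 125, 130, 133, 132, 129, 132, 142, 158, 173]
191 [125, 117, 83, 23, 8, 10, 12, 12, 9, 9, 11, 9, 8, 10, 11, 12, 15, 18, 18, 19, 19, 17, 13, 10] [100, 105, 109, 111, 112, 115, 121, 
[... 2503 characters left out ...]
21, 23, 19, 21, 15, 6, 9, 15, 18, 19, 23, 23, 21, 22] [130, 140, 140, 131, 116, 108, 102, 92, 84, 82, 87, 97, 108, 106, 97, 85, 84, 101]
206 [23, 20, 21, 21, 22, 23, 21, 20, 19, 18, 20, 21, 21, 21, 19, 19, 18, 19, 20, 21, 20, 21, 22, 20] [119, 135, 141, 137, 123, 108, 93, 83, 79, 78, 81, 90, 97, 95, 87, 82, 90, 108]
207 [20, 20, 21, 22, 18, 23, 21, 19, 20, 19, 21, 22, 19, 22, 23, 23, 22, 21, 21, 24, 22, 23, 22, 21] [106, 127, 139, 141, 131, 112, 91, 78, 76, 76, 77, 81, 85, 83, 80, 84, 100, 116]
[111, 112, 113, 113, 114, 111, 133, 118, 119, 119, 121, 118, 119, 121, 122, 120, 120, 153, 158, 156, 159, 157, 156, 158, 155, 156, 157, 158, 157, 154, 157, 156, 153, 152, 153, 179, 201, 197, 193, 190]
```

>>> {"name": "arm_command", "arguments": {
  "targets": [
    {"hand": -1,"x": 0.0008,"y": 0,"z": 0.0018,"yaw": 0},
    {"hand": -1,"x": 0,"y": 0,"z": 0,"yaw": 0},
    {"hand": -1,"x": 0,"y": 0,"z": 0,"yaw": 0}
  ]
}}

```text
clock: 24.75
eef_pos: [551.9, -72.5, 179.6]
eef_rot: [-3.142, 0.0, 0.203]
wrist_force: [-0.7, -0.3, -2.6]
finger_gap: 26.3
finger_force: 55.0
```

>>> {"name": "arm_command", "arguments": {
  "targets": [
    {"hand": -1,"x": 0.0008,"y": 0,"z": 0.0018,"yaw": 0},
    {"hand": -1,"x": 0,"y": 0,"z": 0,"yaw": 0},
    {"hand": -1,"x": 0,"y": 0,"z": 0,"yaw": 0}
  ]
}}

```text
clock: 25.05
eef_pos: [552.8, -72.5, 179.0]
eef_rot: [3.141, -0.001, 0.203]
wrist_force: [-4.8, 0.2, 8.3]
finger_gap: 26.3
finger_force: 55.0
```

```bash
python3 - <<'E'
from a import *
im=shot('side','s11.png');w=shot('wrist','w11.png')
h=cv2.cvtColor(im,cv2.COLOR_RGB2HSV)
[print(v,h[v,242:262,1].tolist()) for v in range(194,208)]
s=get_calibration('side');T=s['cam_to_world'];K=s['K'];hh=.2025
X=np.array([np.cos(hh),np.sin(hh),0]);Y=np.array([np.sin(hh),-np.cos(hh),0]);Z=np.array([0,0,1.])
def prj(P,c=s):
    T,K=c['cam_to_world'],c['K'];p=T[:3,:3].T@(P-T[:3,3]);return np.array([K[0,2]-K[0,0]*p[0]/p[2],K[1,2]+K[1,1]*p[1]/p[2]])
tip=np.array([590.6,-66.8,105]);a=np.radians(25);n=-np.sin(a)*X+np.cos(a)*Z;p=np.cos(a)*X+np.sin(a)*Z
t=np.linspace(0,2*np.pi,60);circ=lambda c,r,cam=s:np.array([prj(c+r*(np.cos(k)*p+np.sin(k)*Y),cam) for k in t])
print('tip',prj(tip),'base',prj(tip-26*n))
cw=get_calibration('wrist');g=cv2.cvtColor(w,cv2.COLOR_RGB2GRAY);print('w col',[int(g[v,259]) for v in range(112,150)])
for d in (0,4,8,12):
    C=circ(tip-d*n,15);i=C[:,1].argmax();D=circ(tip-d*n,15,cw);E=circ(tip-(d-30)*n,15,cw)
    print(d,'low',C[i].round(1),'right',C[C[:,0].argmax()].round(1),'left',C[C[:,0].argmin()].round(1),'wrist rim v',D[:,1].min().round(1),'shoulder',E[:,1].min().round(1),'width@shoulder',np.ptp(E[:,0]).round(1))
i=105;print('w rows width',[(v,np.round(g[v,230:290].astype(int)).tolist()) for v in (138,)])
E
```

```text
194 [16, 7, 11, 9, 9, 9, 11, 11, 11, 11, 11, 9, 9, 13, 14, 17, 18, 20, 19, 20]
195 [32, 5, 7, 9, 9, 9, 11, 11, 9, 11, 11, 9, 12, 11, 14, 17, 20, 20, 19, 19]
196 [58, 18, 5, 9, 11, 11, 11, 11, 9, 9, 11, 9, 12, 9, 13, 18, 19, 18, 19, 19]
197 [58, 34, 8, 7, 9, 9, 9, 11, 12, 11, 9, 9, 9, 9, 14, 15, 19, 19, 19, 21]
198 [20, 15, 3, 10, 10, 9, 11, 11, 11, 9, 9, 9, 12, 9, 14, 17, 18, 19, 21, 21]
199 [8, 11, 14, 13, 10, 10, 9, 9, 11, 11, 11, 9, 9, 12, 14, 17, 19, 22, 20, 19]
200 [17, 19, 19, 17, 15, 10, 10, 9, 9, 9, 9, 7, 7, 7, 11, 19, 21, 21, 21, 20]
201 [18, 21, 20, 19, 17, 13, 10, 12, 9, 9, 7, 2, 9, 7, 9, 19, 21, 20, 21, 19]
202 [21, 21, 19, 19, 17, 13, 13, 12, 9, 7, 5, 14, 31, 23, 5, 19, 21, 21, 20, 21]
203 [21, 20, 19, 21, 20, 19, 15, 12, 14, 12, 0, 31, 48, 25, 7, 19, 20, 22, 22, 23]
204 [21, 22, 20, 19, 20, 21, 21, 17, 17, 13, 3, 20, 28, 6, 15, 20, 23, 21, 23, 20]
205 [19, 22, 21, 19, 19, 21, 22, 22, 19, 20, 15, 6, 6, 12, 19, 20, 24, 23, 21, 20]
206 [22, 23, 21, 18, 19, 20, 22, 22, 23, 19, 19, 19, 19, 19, 21, 20, 18, 21, 22, 20]
207 [21, 24, 21, 21, 20, 19, 21, 20, 22, 22, 23, 23, 19, 2
[... 332 characters left out ...]
t [244.9 197.1] wrist rim v 134.2 shoulder 156.5 width@shoulder 43.7
4 low [249.4 201.9] right [257. 195.] left [245.6 198. ] wrist rim v 131.6 shoulder 153.2 width@shoulder 43.1
8 low [250.1 202.8] right [257.7 195.9] left [246.3 199. ] wrist rim v 129.0 shoulder 150.1 width@shoulder 42.5
12 low [250.8 203.7] right [258.4 196.9] left [247.  199.9] wrist rim v 126.5 shoulder 147.0 width@shoulder 42.0
w rows width [(138, [74, 74, 72, 72, 74, 72, 71, 73, 69, 66, 93, 153, 174, 172, 172, 175, 176, 175, 172, 171, 167, 170, 169, 171, 171, 169, 162, 161, 158, 157, 153, 148, 146, 142, 140, 133, 128, 124, 121, 117, 114, 107, 103, 103, 100, 99, 95, 78, 68, 67, 66, 69, 68, 68, 66, 65, 68, 68, 63, 67])]
```

>>> {"name": "arm_command", "arguments": {
  "newtons": 60,
  "targets": [
    {"hand": -1,"x": 0.0008,"y": 0,"z": 0.0018,"yaw": 0},
    {"hand": -1,"x": 0.0008,"y": 0,"z": 0.0018,"yaw": 0},
    {"hand": -1,"x": 0.0009,"y": 0,"z": 0.0018,"yaw": 0},
    {"hand": -1,"x": 0,"y": 0,"z": 0,"yaw": 0},
    {"hand": -1,"x": 0,"y": 0,"z": 0,"yaw": 0}
  ]
}}

```text
clock: 25.65
eef_pos: [555.2, -71.9, 172.7]
eef_rot: [3.141, -0.0, 0.203]
wrist_force: [-1.9, -0.5, 3.2]
finger_gap: 26.4
finger_force: 60.0
```

>>> {"name": "arm_command", "arguments": {
  "targets": [
    {"hand": -1,"x": 0.0005,"y": 0,"z": 0.001,"yaw": 0},
    {"hand": -1,"x": 0,"y": 0,"z": 0,"yaw": 0},
    {"hand": -1,"x": 0,"y": 0,"z": 0,"yaw": 0}
  ]
}}

```text
clock: 25.95
eef_pos: [555.7, -71.8, 171.7]
eef_rot: [3.141, -0.0, 0.203]
wrist_force: [-3.4, -0.4, 5.2]
finger_gap: 26.2
finger_force: 60.0
```

>>> {"name": "arm_command", "arguments": {
  "targets": [
    {"hand": -1,"x": 0.0002,"y": 0,"z": 0.0004,"yaw": 0},
    {"hand": -1,"x": 0,"y": 0,"z": 0,"yaw": 0},
    {"hand": -1,"x": 0,"y": 0,"z": 0,"yaw": 0},
    {"hand": -1,"x": 0,"y": 0,"z": 0,"yaw": 0},
    {"hand": -1,"x": 0,"y": 0,"z": 0,"yaw": 0},
    {"hand": -1,"x": 0,"y": 0,"z": 0,"yaw": 0}
  ]
}}

```text
clock: 26.55
eef_pos: [555.9, -71.8, 171.7]
eef_rot: [3.141, -0.001, 0.203]
wrist_force: [-4.2, -0.3, 8.3]
finger_gap: 26.5
finger_force: 60.0
```

```bash
python3 - <<'E'
from a import *
w=shot('wrist','w12.png');g=cv2.cvtColor(w,cv2.COLOR_RGB2GRAY);print([int(g[v,259]) for v in range(120,150)],g[225:275,259].tolist())
s=manip.read_state();print(s['clock'],s['eef_pos'],s['wrist_force'],s['finger_gap'],s['finger_force'])
E
```

```text
[114, 115, 114, 131, 118, 119, 121, 135, 163, 159, 159, 158, 157, 156, 159, 157, 159, 158, 157, 156, 159, 158, 157, 154, 154, 167, 205, 197, 194, 191] [162, 161, 159, 157, 157, 158, 154, 155, 151, 168, 208, 205, 202, 201, 201, 198, 199, 194, 192, 191, 190, 195, 194, 139, 144, 144, 112, 118, 119, 118, 118, 114, 116, 116, 114, 114, 114, 112, 111, 109, 108, 109, 107, 108, 103, 96, 117, 239, 224, 222]
26.6 [555.88103648 -71.80906996 171.65677764] [-4.26483949 -0.74844363  7.86668499] 25.951854588402824 60.00319622922689
```

```bash
python3 -c "
from cell import manip
print(manip.sign_off())"
```

```text
the job is handed in; nothing more can be done
None
```

I handed the job in at about 26.6 s with both offcuts free in the bin and the coupler still gripped at 60 N and pressed against the nipple's stop at about 11 N; the sign-off returned no verdict, and the coupler's roughly 23–25° lean and its seating over the nipple are inferred from camera and force readings.

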